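# Load the freezing plate and arm it

## Robot

A 7-joint arm with a two-finger parallel gripper is mounted at the origin on the work surface. World frame = base frame: x ahead of the robot, y to its left, z up, the work surface at z = 0. Lengths are in m, angles in rad, forces in N, time in s.
With the tool pointing down it reaches from about 0.425 to 0.925 m from the base axis. Payload 6.8 kg.
Tool frame: the origin (TCP) lies on the centre line of the jaws, within the pads' length; the fingertips stand 8 mm ahead of it and the grasp point (between the pads) lies 11 mm behind it (bot.tips_ahead is the distance from the TCP to the fingertips, in m); z points along the fingers, y is the line along which they close (so a half turn about z gives the same grasp; the last joint's range is limited). The gripper opens to 85 mm and grips with 20 to 120 N. Pads are 22 mm wide; open, the fingers measure 114 mm over their backs; the gripper's body (76 mm by 85 mm) begins 54 mm behind the grasp point. The pads swing forward as they close: fully open they stand 13 mm farther back than shut.
Start: joints at [1.137, 0.477, 0.022, 1.555, -0.011, 1.109, -0.083], TCP at [0.216, -0.64, 0.201] pointing down, gripper open.
Joint ranges: [-2.96, 2.96], [-0.34, 2.1], [-1.41, 1.46], [0.24, 2.44], [-1.37, 4.51], [0.17, 1.92], [-2.96, 2.96]. Speed limits (rad/s): [2.39, 2.39, 3.14, 3.14, 3.14, 3.14, 3.14].

## Interface

Orientations are given as a unit quaternion [w, x, y, z].
In Python, from station import bot gives the robot as it stands.
- The arm moves only by the tool send_rows, never from a script. Its argument "deltas" is text: rows parted by semicolons, each of 4 numbers parted by spaces: the shift along the tool's x, y, z in m, then the turn about the tool's z in degrees. In form: x y z spin; .... A call has 1 to 5 rows; each row is the pose to reach, as a shift and turn from the pose commanded when the call began, along the tool's axes at that moment; what a row does not reach only later rows make up. A row lasts 1/10 s, in which the tool goes at most 50 mm and 8.59 degrees, less where a joint would pass 70% of its speed; a pose out of reach is approached as far as the arm can. A call with a gripper value outside its range is refused whole. "claw" is the opening, from 0 (shut) to 1 (fully open), set as the call begins (left out, the last holds). The fingers move at their own pace and stop on an object; "force" is the grip in N (left out, the last holds). Time passes only in rows, so rows that repeat a pose let the fingers close. It gives the time, the measured TCP pose, the force, the opening and the grip force at its end, in the units of the state.
- bot.get_obs(): the state, without advancing time (a new reading comes with each control period).
- bot.read_camera(name): name is "side" or "top"; returns a dict with "img" (400x640x3 uint8, red, green, blue), "depth" (400x640 float32, m along the optical axis (not along the pixel's ray), 0 where there is no reading), "fx", "fy", "cx", "cy" (pixels), "dist_coeffs" ([k1, k2, p1, p2, k3] as OpenCV has them; the pictures are not rectified), "camera_from_world" (4x4, takes a point from world to camera coordinates). Camera axes: x right, y up, looking along -z (the intrinsics and any distortion apply to the point x, -y, -z); pixel columns grow to the right and rows downward; lengths in m; the calibration is good to about 2 mm. A picture is of the moment at which its call begins.
- bot.hand_in(): hands the job in; it is judged then, once.
Trained networks look in a picture, given as the dict that the camera call returned (one of the last four; its "shot" number tells which), for a name from the list of things; names that differ only in an ending like _2 or _b are one class to them, and where a whole thing is asked for, a point or a joint stands for the part that bears it (a point fixed in the world has none). Each returns a list of dicts, best first, with "confidence" (0 to 1); they miss things now and then, are a little off and sometimes report something else, mostly with a low value. They report only what shows in the picture. A call takes as long as a camera call. They do not tell look-alikes from the thing itself.
- bot.masks_of(picture, query): "mask" (400x640 bool, what is visible of it).
- bot.landmark_of(picture, query): "xyz" ([x, y, z] in m, in world coordinates, good to about 4 mm: a listed point, or the origin of a listed thing).
The state is a dict: "t": time; "q": joint angles; "joint_vel": joint speeds; "joint_torque": joint torques, N m; "eef_pos": TCP position; "tool_rot": TCP orientation; "contact_force": force on the tool from outside, world axes, zero at the start; "torque": the same for the moment, N m; "gripper_width": opening from 0.0 (shut) to 1.0 (fully open); "grasp_force": force on a finger pad.
Only numpy, scipy, OpenCV 4.12 (cv2) and the standard library are available. Lean on these libraries where they do the work, as an engineer would, in place of code of your own. Each camera call takes 0.05 s, during which the arm holds its last target. There are 200 camera calls.

## Task

Stand every freezer box with a teal lid and red handle upright on the aluminium freezing plate, wholly on it, not stacked, and turn the black knob until the black pointer lines up with the red mark. Only when both are done, lift the red safety cover well up, flip the toggle beneath it fully over to on (away from the operator), and close the cover again fully. Finish with the boxes still on the plate and the pointer still on the mark, and do not knock over the pepper jar, the mug or the oil bottle.

Things in the scene. Friction and masses are not known exactly. Their poses are not given: they have to be found in the camera images.
- box1_mid (a point): loose freezer box (may be absent), 100 mm (its x) x 76 mm (its y), 88 mm tall with its handle, 0.25 to 0.5 kg; clear with yellow with orange bits inside, teal lid at 58 mm height, and on the lid a red fixed arch handle: its bar runs along the box's x, 64 mm long, 16 mm wide (y), 12 mm high, open below. This point is the box's centre half-way up (44 mm above its underside); the middle of the handle bar lies 38 mm above this point. z is up when the box stands.
- box2_mid (a point): loose freezer box (may be absent), 100 mm (its x) x 76 mm (its y), 88 mm tall with its handle, 0.25 to 0.5 kg; clear with green with yellow bits inside, teal lid at 58 mm height, and on the lid a red fixed arch handle: its bar runs along the box's x, 64 mm long, 16 mm wide (y), 12 mm high, open below. This point is the box's centre half-way up (44 mm above its underside); the middle of the handle bar lies 38 mm above this point. z is up when the box stands.
- box3_mid (a point): loose freezer box (may be absent), 100 mm (its x) x 76 mm (its y), 88 mm tall with its handle, 0.25 to 0.5 kg; clear with orange with green bits inside, teal lid at 58 mm height, and on the lid a red fixed arch handle: its bar runs along the box's x, 64 mm long, 16 mm wide (y), 12 mm high, open below. This point is the box's centre half-way up (44 mm above its underside); the middle of the handle bar lies 38 mm above this point. z is up when the box stands.
- box4_mid (a point): loose freezer box (may be absent), 100 mm (its x) x 76 mm (its y), 88 mm tall with its handle, 0.25 to 0.5 kg; clear with white with green bits inside, teal lid at 58 mm height, and on the lid a red fixed arch handle: its bar runs along the box's x, 64 mm long, 16 mm wide (y), 12 mm high, open below. This point is the box's centre half-way up (44 mm above its underside); the middle of the handle bar lies 38 mm above this point. z is up when the box stands.
- plate_top (a point): centre of the top face of the freezing plate, a fixed aluminium slab on a dark base, 170 mm (its x) x 360 mm (its y), top 36 mm above the table, flat and without rim. x points away from the robot side, y to the left along the slab.
- console_top (a point): centre of the flat top of the control unit, a fixed white box 200 mm (x) x 260 mm (y), top 60 mm above the table; its x points away from the operator's side, y to the operator's left, z up; the directions below are in this frame.
- dial_grip (a point): point to grip on the black round knob (44 mm diameter, 40 mm tall, vertical axis, standing 4 mm above the panel on a grey disc of 64 mm), on its axis, 15 mm below its top and 29 mm above the panel. Can be gripped at any yaw.
- dial (a joint): angle of the knob, rad, 0 to 6.28, grows clockwise seen from above; stays where left, turns with about 0.03 N m. Each rad moves the black pointer 15 mm towards the console's -y (right).
- pointer_tip (a point): tip of the black pointer that slides along the console's y on the grey scale at the far side of the panel; driven by the knob alone
- mark_tip (a point): tip of the red mark opposite the pointer on the same scale; fixed for the episode, differs from start to start. Pointer and mark are aligned when their tips have the same console y.
- cover (a joint): angle of the red hinged safety cover, rad: 0 closed, grows as its front lifts, 2.0 is fully open (leaning back past upright). Stays where left; needs about 0.08 N m. The hood is 86 mm (x) x 66 mm (y), its top 52 mm above the panel, closed at front and sides.
- cover_hinge (a point): middle of the cover's hinge axis, which runs along the console's y, at the cover's far edge, 42 mm above the panel
- cover_tab (a point): centre of the red lifting tab that sticks out at the front of the cover: 34 mm long (x, of which the front 32 mm are free of the hood), 18 mm wide (y), 12 mm thick; moves with the cover on an arc of 105 mm about the hinge (its z is the cover's own z). When closed it is 45 mm above the panel; can be pinched across its width from above at any cover angle, turning between the fingers.
- toggle (a joint): angle of the steel toggle lever under the cover, rad: 0 is off (leaning 0.45 rad towards the console's -x, the operator), 0.9 is on (leaning as far to +x); stays where left, needs about 1 N at the tip
- toggle_tip (a point): centre of the ball (13 mm) at the toggle's tip, 36 mm from its pivot; 34 mm above the panel when off or on; lever 9 mm thick, pivot 46 mm in front of the cover's hinge and 2 mm above the panel
- pepper: bystander: small amber jar, 42 mm diameter, 85 mm tall, origin under its base
- mug: bystander: blue mug, 80 mm diameter, 90 mm tall, origin under its base
- oil: bystander: green oil bottle, 64 mm diameter, 160 mm tall, origin under its base
There are look-alikes about, which are no part of the job. Leave any brown look-alike of the part that bears box4_mid alone. What is shaped like the part that bears box2_mid but brown is not meant.

How it is judged:
On the way, in this order (a step that is already met when the one before it is completed fails the run):
1. every box stands on the freezing plate and the pointer is on the mark, the cover still closed and the toggle off (x of box1_mid in the frame of plate_top between -0.055 and 0.055 m and y of box1_mid in the frame of plate_top between -0.15 and 0.15 m and z of box1_mid in the frame of plate_top between 0.036 and 0.052 m and angle between each of box1_mid, box2_mid, box3_mid, box4_mid's own z axis and vertical below 0.1 rad and x of box2_mid in the frame of plate_top between -0.055 and 0.055 m and y of box2_mid in the frame of plate_top between -0.15 and 0.15 m and z of box2_mid in the frame of plate_top between 0.036 and 0.052 m and x of box3_mid in the frame of plate_top between -0.055 and 0.055 m and y of box3_mid in the frame of plate_top between -0.15 and 0.15 m and z of box3_mid in the frame of plate_top between 0.036 and 0.052 m and x of box4_mid in the frame of plate_top between -0.055 and 0.055 m and y of box4_mid in the frame of plate_top between -0.15 and 0.15 m and z of box4_mid in the frame of plate_top between 0.036 and 0.052 m and y of pointer_tip in the frame of mark_tip between -0.004 and 0.004 m and value of joint each of cover, toggle below 0.3 rad), for 0.2 s.
2. the cover is lifted well up, the toggle still off (value of joint cover above 1.2 rad and value of joint toggle below 0.3 rad), for 0.1 s.
3. the toggle is on with the cover up (value of joint cover above 0.8 rad and value of joint toggle above 0.7 rad), for 0.1 s.
4. the cover is closed over the toggle (value of joint cover below 0.12 rad and value of joint toggle above 0.7 rad), for 0.1 s.
At the end, for the whole second after the job is handed in: Every box present stands upright (tilt under 0.1 rad) and at rest on the plate, its centre within 55 mm of the plate's centre along the plate's x and 150 mm along its y; pointer within 4 mm of the mark; toggle above 0.7 rad; cover below 0.12 rad (all of step 4 and x of box1_mid in the frame of plate_top between -0.055 and 0.055 m and y of box1_mid in the frame of plate_top between -0.15 and 0.15 m and z of box1_mid in the frame of plate_top between 0.036 and 0.052 m and angle between each of box1_mid, box2_mid, box3_mid, box4_mid's own z axis and vertical below 0.1 rad and x of box2_mid in the frame of plate_top between -0.055 and 0.055 m and y of box2_mid in the frame of plate_top between -0.15 and 0.15 m and z of box2_mid in the frame of plate_top between 0.036 and 0.052 m and x of box3_mid in the frame of plate_top between -0.055 and 0.055 m and y of box3_mid in the frame of plate_top between -0.15 and 0.15 m and z of box3_mid in the frame of plate_top between 0.036 and 0.052 m and x of box4_mid in the frame of plate_top between -0.055 and 0.055 m and y of box4_mid in the frame of plate_top between -0.15 and 0.15 m and z of box4_mid in the frame of plate_top between 0.036 and 0.052 m and y of pointer_tip in the frame of mark_tip between -0.004 and 0.004 m and linear speed of each of box1, box2, box3, box4 below 0.02 m/s); the robot touches nothing.
It fails at once if a bystander (pepper jar, mug or oil bottle) is knocked over (angle between any of pepper, mug, oil's own z axis and vertical above 0.6 rad).
Of box1, box2, box3, box4 only 2 to 3 are there at a start; the rules pass over those that are not, and their reading is None.
At some moment in a run one of box1, box2, box3, box4 may be knocked a few centimetres aside while the robot is not near it.
Once in a run the grip may slacken for a moment while it holds something.
It also fails if it takes over 210 s, if anything falls off the work surface, if the arm or the gripper's body presses on something with over 40 N, if the wrist force passes 120 N, or if a joint passes its speed limit or range.

## Working session

There is one attempt and no reset: what is moved stays moved. The work goes in short steps, Python scripts to look and compute and a tool call to move; the robot and the scene stay as the last step left them, time stands still between calls to the robot, and variables do not carry over. Pictures are saved under pics/ and viewed, at most 14 in all, crops included, and the job is handed in when it is done.

Besides the shell and the picture viewer there is one more tool, called after "Emit:" as a command line: name --argument value ..., lists and objects as JSON in quotes. send_rows: Moves the arm, as the interface text tells. Its arguments: {"type":"object","properties":{"deltas":{"type":"string"},"claw":{"type":"number"},"force":{"type":"number"}},"required":["deltas"]}

```bash
mkdir -p pics; ls
cat > h.py <<'E'
import numpy as np, cv2
from station import bot
def save(p,name,crop=None,s=1):
    im=p["img"][:,:,::-1]
    if crop: x0,y0,x1,y1=crop; im=im[y0:y1,x0:x1]
    if s!=1: im=cv2.resize(im,None,fx=s,fy=s,interpolation=cv2.INTER_CUBIC)
    cv2.imwrite("pics/"+name,im)
def px(p,X):
    X=np.atleast_2d(X); T=p["camera_from_world"]; c=X@T[:3,:3].T+T[:3,3]; c=c*[1,-1,-1]
    K=np.array([[p["fx"],0,p["cx"]],[0,p["fy"],p["cy"]],[0,0,1]])
    return cv2.projectPoints(c,np.zeros(3),np.zeros(3),K,np.array(p["dist_coeffs"],float))[0].reshape(-1,2)
def world(p,uv,z=None):
    """pixels -> world; depth if z None, else intersect plane z"""
    uv=np.atleast_2d(np.array(uv,float)); T=p["camera_from_world"]
    K=np.array([[p["fx"],0,p["cx"]],[0,p["fy"],p["cy"]],[0,0,1]])
    n=cv2.undistortPoints(uv.reshape(-1,1,2),K,np.array(p["dist_coeffs"],float)).reshape(-1,2)
    r=np.c_[n[:,0],-n[:,1],-np.ones(len(n))]
    R=T[:3,:3];o=-R.T@T[:3,3]
    if z is None:
        d=p["depth"][uv[:,1].astype(int),uv[:,0].astype(int)]
        return (r*d[:,None])@R+o
    w=r@R; return o+w*((z-o[2])/w[:,2])[:,None]
def yaw_of(q):
    w,x,y,z=q
    from scipy.spatial.transform import Rotation as Ro
    return Ro.from_quat([x,y,z,w]).as_matrix()
E
python3 - <<'E'
from h import *
for c in("top","side"):
    p=bot.read_camera(c); save(p,c+"0.png")
    for n in "box1_mid box2_mid box3_mid box4_mid plate_top console_top dial_grip pointer_tip mark_tip cover_hinge cover_tab toggle_tip pepper mug oil".split():
        for r in bot.landmark_of(p,n): print(c,n,round(r["confidence"],2),np.round(r["xyz"],3),px(p,r["xyz"])[0].round())
o=bot.get_obs();print(o["t"],o["eef_pos"],yaw_of(o["tool_rot"]).round(3).tolist(),o["gripper_width"])
E
```

```text
pics
top box2_mid 0.96 [0.437 0.115 0.046] [286. 236.]
top box2_mid 0.7 [0.523 0.417 0.046] [193. 207.]
top box2_mid 0.4 [ 0.474 -0.379  0.092] [445. 228.]
top box3_mid 0.64 [ 0.647  0.436 -0.005] [192. 170.]
top box4_mid 0.97 [ 0.436 -0.044  0.046] [336. 237.]
top box4_mid 0.91 [ 0.277 -0.315  0.044] [420. 289.]
top box4_mid 0.85 [0.327 0.278 0.04 ] [235. 269.]
top box4_mid 0.23 [ 0.363 -0.206 -0.002] [384. 261.]
top plate_top 0.68 [0.642 0.114 0.036] [288. 173.]
top console_top 0.58 [ 0.509 -0.322  0.063] [425. 217.]
top dial_grip 0.49 [ 0.474 -0.379  0.091] [445. 228.]
top pointer_tip 0.41 [ 0.588 -0.325  0.065] [426. 192.]
top mark_tip 0.5 [ 0.58  -0.371  0.068] [441. 194.]
top cover_hinge 0.66 [ 0.55  -0.267  0.104] [410. 202.]
top cover_hinge 0.39 [ 0.59  -0.322  0.067] [425. 191.]
top cover_tab 0.85 [ 0.451 -0.238  0.107] [400. 234.]
top cover_tab 0.41 [ 0.581 -0.373  0.064] [441. 194.]
top pepper 0.51 [ 0.361 -0.204 -0.   ] [384. 261.]
top mug 0.98 [ 0.769 -0.15   0.004] [370. 137.]
top oil 0.73 [ 0.645  0.435 -0.002] [192. 171.]
side box2_mid 0.91 [0.439 0.115 0.041] [332. 2
[... 155 characters left out ...]
302.]
side plate_top 0.97 [0.645 0.12  0.034] [278. 211.]
side console_top 0.86 [ 0.516 -0.319  0.054] [392. 155.]
side dial_grip 0.7 [ 0.358 -0.203 -0.   ] [412. 204.]
side dial_grip 0.69 [ 0.478 -0.382  0.089] [412. 143.]
side mark_tip 0.62 [ 0.554 -0.265  0.104] [375. 147.]
side cover_tab 0.84 [ 0.45  -0.247  0.102] [399. 162.]
side cover_tab 0.62 [0.438 0.113 0.04 ] [332. 241.]
side pepper 0.8 [ 0.358 -0.203 -0.001] [412. 204.]
side mug 0.74 [ 0.771 -0.151  0.   ] [305. 161.]
side oil 0.95 [0.643 0.435 0.   ] [200. 283.]
side oil 0.41 [ 0.434 -0.042  0.041] [365. 212.]
1.6 [ 0.21607073 -0.63949524  0.20090013] [[0.947, 0.32, 0.0], [0.32, -0.947, 0.0], [0.0, 0.0, -1.0]] 1.0003692642956976
```

View pics/top0.png

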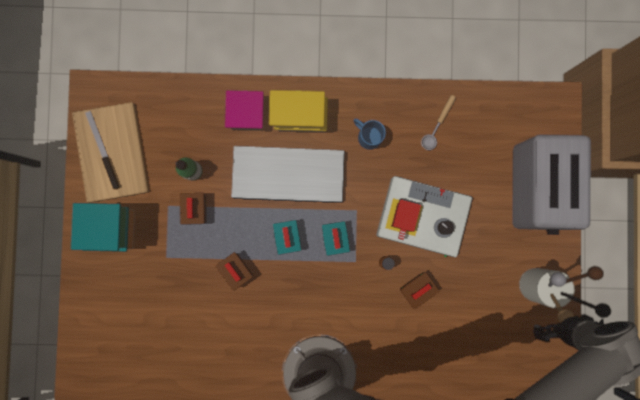

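View pics/side0.png

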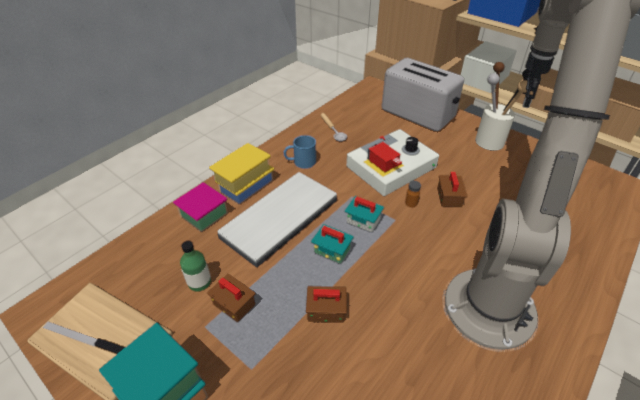

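Candidates in the top view: teal boxes with a red handle at (287,236) and (336,237). Brown look-alikes sit at (192,208), (237,270) and (420,289), and a large teal box without a handle at (97,226). I choose the first two. Next I'll measure yaws and check the choice in a close crop.

```bash
cat >> h.py <<'E'
def red(p):
    h=cv2.cvtColor(p["img"],cv2.COLOR_RGB2HSV); return ((h[...,0]<8)|(h[...,0]>172))&(h[...,1]>150)&(h[...,2]>80)
def handle(p,c,z,r=14):
    """centre and yaw (deg) of red bar near pixel c, on plane z"""
    m=red(p); v,u=np.nonzero(m); k=np.hypot(u-c[0],v-c[1])<r
    W=world(p,np.c_[u,v][k],z)[:,:2]; a=cv2.minAreaRect(W.astype(np.float32)*1000)
    e=np.linalg.svd(W-W.mean(0))[2][0]; return np.r_[np.array(a[0])/1000,a[1],np.degrees(np.arctan(e[1]/e[0])),k.sum()]
def rect(mask,p,z):
    v,u=np.nonzero(mask); W=world(p,np.c_[u,v],z)[:,:2].astype(np.float32)*1000
    return cv2.minAreaRect(W)
E
python3 - <<'E'
from h import *
p=bot.read_camera("top"); save(p,"crop1.png",(170,180,480,310),2.5)
for c in((287,236),(336,237)): print(handle(p,c,.086).round(3))
for n,z in(("plate_top",.036),("console_top",.06),("dial_grip",.1),("box1_mid",.06),("box3_mid",.06),("cover_tab",.1)):
    for r in bot.masks_of(p,n)[:3]: print(n,round(r["confidence"],2),r["mask"].sum(),rect(r["mask"],p,z))
h=cv2.cvtColor(p["img"],cv2.COLOR_RGB2HSV)
wht=((h[...,1]<40)&(h[...,2]>150)).astype(np.uint8)
n,l,s,c=cv2.connectedComponentsWithStats(wht)
for i in range(1,n):
    if s[i,4]>1500: print(s[i],c[i],rect(l==i,p,.036),rect(l==i,p,.06))
E
```

```text
[ 0.434  0.113 57.382 12.297 10.912 76.   ]
[ 4.3500e-01 -4.2000e-02  5.7365e+01  1.2836e+01  1.0769e+01  8.0000e+01]
plate_top 0.77 5733 ((636.6239013671875, 117.21723175048828), (358.8044128417969, 171.41343688964844), 89.0739517211914)
plate_top 0.66 676 ((777.6744384765625, -150.05401611328125), (108.2583236694336, 91.91826629638672), 12.990913391113281)
console_top 0.88 5336 ((510.657958984375, -321.10968017578125), (270.23138427734375, 206.97093200683594), 75.10760498046875)
dial_grip 0.61 168 ((474.92742919921875, -378.11871337890625), (40.40327453613281, 43.3199348449707), 0.7288362979888916)
box1_mid 0.56 5236 ((510.4488525390625, -319.6368408203125), (265.3515319824219, 203.27748107910156), 75.6443862915039)
cover_tab 0.73 730 ((496.7789306640625, -251.6259002685547), (71.2313232421875, 123.65180206298828), 76.84040069580078)
[ 120   12   66   60 3315] [154.9188537   43.76892911] ((1058.7890625, 565.6937255859375), (191.4052276611328, 207.35755920410156), 0.23075230419635773) ((1049.8006591796875, 557.71435546875), (188.59434509277344, 204.31253051757812), 0.230773419141769
[... 857 characters left out ...]
8.1993103027344), (191.31468200683594, 208.60414123535156), 0.8900631070137024) ((1050.81787109375, -293.4919128417969), (188.5050048828125, 205.54086303710938), 0.8904078006744385)
[ 232  147  111   54 5502] [287.26572156 173.47528172] ((639.3796997070312, 117.70780181884766), (353.4071044921875, 163.7882080078125), 89.08914184570312) ((636.5504150390625, 116.30723571777344), (348.2172546386719, 161.38294982910156), 89.08916473388672)
[ 379  177   92   79 2663] [429.07285017 220.24295907] ((511.52386474609375, -327.79510498046875), (258.5392150878906, 198.25323486328125), 76.20541381835938) ((510.5721435546875, -322.65338134765625), (254.74249267578125, 195.3419189453125), 76.2054214477539)
```

View pics/crop1.png

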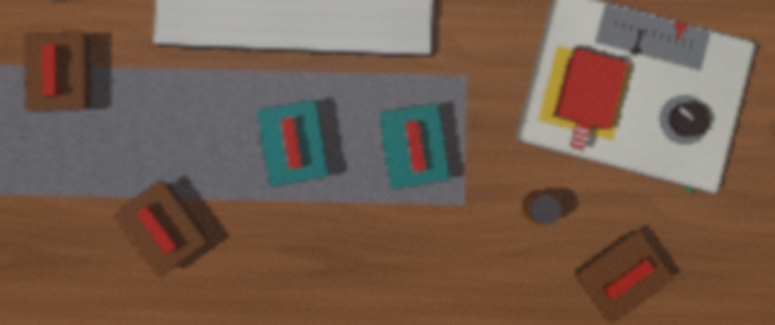

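Emit:
send_rows --deltas "0.045 -0.023 0 0; 0.09 -0.046 0 0; 0.135 -0.069 0 0; 0.18 -0.092 0 0; 0.225 -0.115 0 0" --claw 0.8

```text
t: 2.45
eef_pos: [0.3917, -0.459, 0.2012]
tool_rot: [0.0, 0.987, 0.162, 0.0]
contact_force: [0.3, -0.5, 0.4]
gripper_width: 0.802
grasp_force: 0.0
```

Emit:
send_rows --deltas "0.045 -0.023 0 2; 0.09 -0.046 0 5; 0.137 -0.069 0 7.8; 0.137 -0.069 0 7.8"

```text
t: 2.85
eef_pos: [0.5046, -0.3434, 0.2011]
tool_rot: [-0.002, 0.995, 0.1, 0.002]
contact_force: [0.4, -0.1, 0.8]
gripper_width: 0.799
grasp_force: 0.0
```

Emit:
send_rows --deltas "0 -0.045 0 0; 0 -0.09 0 0; 0 -0.135 0 0; 0 -0.18 0 0; 0 -0.225 0 0"

```text
t: 3.35
eef_pos: [0.4553, -0.1289, 0.2011]
tool_rot: [0.0, 0.996, 0.095, 0.0]
contact_force: [0.6, 0.8, -0.8]
gripper_width: 0.802
grasp_force: 0.0
```

Emit:
send_rows --deltas "-0.003 -0.045 0 0; -0.006 -0.09 0 0; -0.006 -0.09 0 0; -0.006 -0.09 0 0"

```text
t: 3.75
eef_pos: [0.4331, -0.0426, 0.2013]
tool_rot: [0.0, 0.995, 0.096, 0.0]
contact_force: [-0.7, -0.9, 0.2]
gripper_width: 0.8
grasp_force: 0.0
```

Run:
```python
from h import *
p=bot.read_camera("side"); save(p,"s1.png",(280,100,480,320),2.5)
for n in ("box4_mid","box2_mid"):
    for r in bot.landmark_of(p,n)[:2]: print(n,round(r["confidence"],2),np.round(r["xyz"],3))
```

```text
box4_mid 0.91 [0.324 0.277 0.041]
box4_mid 0.8 [ 0.436 -0.041  0.045]
box2_mid 0.63 [0.44  0.114 0.043]
box2_mid 0.62 [0.52  0.417 0.042]
```

Emit:
send_rows --deltas "0 0 0.045 0; 0 0 0.08 0; 0 0 0.11 0; 0 0 0.127 0; 0 0 0.127 0"

```text
t: 4.4
eef_pos: [0.4312, -0.0443, 0.0717]
tool_rot: [-0.0, 0.996, 0.094, -0.003]
contact_force: [0.1, 0.8, 0.4]
gripper_width: 0.799
grasp_force: 0.0
```

Emit:
send_rows --deltas "0 0 0 0; 0 0 0 0; 0 0 0 0; 0 0 0 0; 0 0 0 0" --claw 0 --force 60

```text
t: 4.9
eef_pos: [0.4334, -0.0431, 0.0744]
tool_rot: [0.0, 0.996, 0.095, 0.001]
contact_force: [0.3, 0.9, 0.5]
gripper_width: -0.0
grasp_force: 0.0
```

Emit:
send_rows --deltas "0 0 0 0; 0 0 -0.02 0; 0 0 -0.06 0; 0 0 -0.1 0; 0 0 -0.125 0"

```text
t: 5.4
eef_pos: [0.4339, -0.0429, 0.2017]
tool_rot: [0.0, 0.995, 0.095, 0.002]
contact_force: [0.3, -0.1, -0.3]
gripper_width: -0.002
grasp_force: 0.0
```

The fingers closed on nothing, so I'll look.

Run:
```python
from h import *
p=bot.read_camera("side"); save(p,"s2.png",(280,100,480,320),2.5)
print(px(p,[[.434,-.043,.2],[.434,-.043,.085]]))
for n in ("box4_mid","box2_mid"):
    for r in bot.landmark_of(p,n)[:3]: print(n,round(r["confidence"],2),np.round(r["xyz"],3))
```

```text
[[369.17378586 171.78855542]
 [366.14798447 201.34103537]]
box4_mid 0.84 [ 0.278 -0.311  0.041]
box4_mid 0.79 [ 0.437 -0.044  0.042]
box4_mid 0.77 [0.322 0.279 0.04 ]
box2_mid 0.89 [0.523 0.42  0.042]
box2_mid 0.85 [0.438 0.116 0.041]
box2_mid 0.7 [ 0.475 -0.381  0.089]
```

View pics/s2.png

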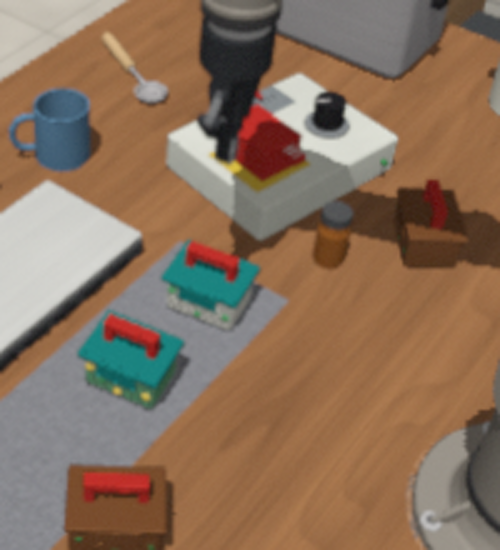

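Run:
```python
from h import *
print(bot.tips_ahead, bot.get_obs()["q"],bot.get_obs()["eef_pos"])
for c in("side","top"):
    p=bot.read_camera(c)
    v,u=np.mgrid[0:400,0:640]; uv=np.c_[u.ravel(),v.ravel()]
    W=world(p,uv); ok=(p["depth"].ravel()>0)&(np.hypot(W[:,0]-.434,W[:,1]+.043)<.1)&(W[:,2]>.12)
    W=W[ok];uv=uv[ok]; i=np.argsort(W[:,2])[:25]; print(c,len(W)); print(np.c_[uv[i],W[i].round(3)][::2] if c=="side" else W[:,2].max(0))
```

```text
0.008 [ 0.23197268  0.09438972 -0.29218497  2.08301666  0.03389532  0.96450814
 -1.45946778] [ 0.43416521 -0.04306426  0.20046179]
side 5086
[[ 3.71e+02  1.65e+02  4.28e-01 -3.90e-02  2.30e-01]
 [ 3.67e+02  1.64e+02  4.38e-01 -3.40e-02  2.31e-01]
 [ 3.68e+02  1.64e+02  4.36e-01 -3.60e-02  2.32e-01]
 [ 3.73e+02  1.64e+02  4.24e-01 -4.20e-02  2.34e-01]
 [ 3.69e+02  1.64e+02  4.31e-01 -3.30e-02  2.36e-01]
 [ 3.72e+02  1.64e+02  4.24e-01 -3.80e-02  2.36e-01]
 [ 3.70e+02  1.64e+02  4.27e-01 -3.10e-02  2.39e-01]
 [ 3.73e+02  1.63e+02  4.22e-01 -3.90e-02  2.40e-01]
 [ 3.67e+02  1.63e+02  4.34e-01 -2.80e-02  2.41e-01]
 [ 3.68e+02  1.63e+02  4.32e-01 -2.80e-02  2.42e-01]
 [ 3.75e+02  1.60e+02  4.24e-01 -5.10e-02  2.42e-01]
 [ 3.70e+02  1.63e+02  4.27e-01 -3.00e-02  2.43e-01]
 [ 3.69e+02  1.62e+02  4.31e-01 -3.10e-02  2.44e-01]]
top 3052
0.6801895351260313
```

The fingertips stand about 36 mm higher than the reported TCP implies (depth shows z 0.228 against an expected 0.192). I'll descend to TCP z=0.07, re-measure with the gripper opened, then go lower.

Emit:
send_rows --deltas "0 0 0.03 0; 0 0 0.06 0; 0 0 0.09 0; 0 0 0.12 0; 0 0 0.12 0" --claw 0.6

```text
t: 6.15
eef_pos: [0.4286, -0.0428, 0.0748]
tool_rot: [-0.001, 0.995, 0.095, -0.005]
contact_force: [-0.3, 0.8, 0.9]
gripper_width: 0.602
grasp_force: 0.0
```

Run:
```python
from h import *
print(bot.get_obs()["eef_pos"])
p=bot.read_camera("side"); save(p,"s3.png",(300,120,440,260),4)
```

```text
[ 0.42859534 -0.04284867  0.07476732]
```

View pics/s3.png

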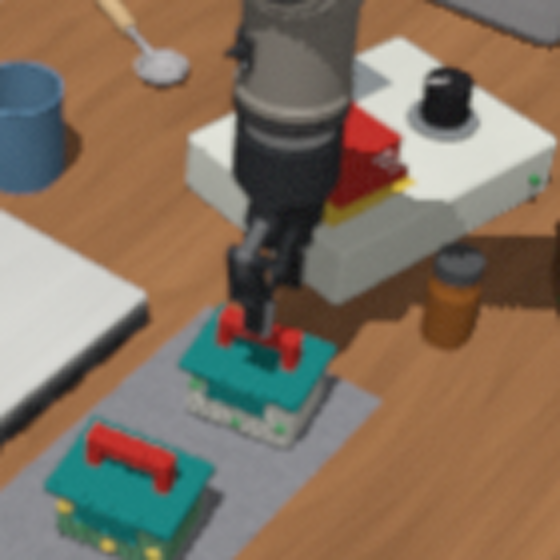

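Run:
```python
from h import *
p=bot.read_camera("side")
h=cv2.cvtColor(p["img"],cv2.COLOR_RGB2HSV)
for v in range(185,208,2):
    us=np.arange(357,374,2); W=world(p,np.c_[us,us*0+v])
    print(v,[f"{u}:{w[1]*1000:.0f},{w[2]*1000:.0f},{h[v,u,1]}" for u,w in zip(us,W)])
print(bot.get_obs()["eef_pos"])
```

```text
185 ['357:22,198,25', '359:26,207,8', '361:24,208,16', '363:23,210,22', '365:18,209,13', '367:-13,180,26', '369:-16,181,21', '371:-20,180,17', '373:-66,136,20']
187 ['357:23,192,37', '359:24,197,15', '361:19,195,16', '363:21,202,23', '365:14,198,65', '367:-14,172,21', '369:-16,173,33', '371:-65,127,27', '373:-70,125,19']
189 ['357:20,182,63', '359:19,185,20', '361:20,189,25', '363:19,192,7', '365:10,187,88', '367:-10,168,26', '369:-17,165,17', '371:-66,118,19', '373:-70,118,19']
191 ['357:16,170,79', '359:8,166,23', '361:18,180,26', '363:17,183,38', '365:13,182,18', '367:-8,164,15', '369:-168,-2,136', '371:-169,1,142', '373:-70,110,116']
193 ['357:16,164,95', '359:12,163,20', '361:14,169,28', '363:19,178,9', '365:10,172,41', '367:-7,158,49', '369:-161,-3,137', '371:-165,-3,149', '373:-168,-1,137']
195 ['357:-127,-3,138', '359:15,159,119', '361:15,163,6', '363:13,165,21', '365:9,164,30', '367:-13,144,28', '369:-152,-2,130', '371:-154,0,141', '373:-162,-4,140']
197 ['357:-41,85,188', '359:-120,1,158', '361:-1,138,38', '363:-6,136,34', '365:-5,141,5', '367:-11,138,16', '369:-143,-1,139'
[... 208 characters left out ...]
 ['357:-31,81,199', '359:-29,86,193', '361:-2,121,115', '363:-9,118,44', '365:-8,123,4', '367:-15,120,69', '369:-48,87,193', '371:-136,-6,182', '373:-135,-1,155']
203 ['357:-31,72,204', '359:-27,82,157', '361:-29,83,175', '363:-30,86,148', '365:-11,112,78', '367:-36,88,175', '369:-42,85,202', '371:-46,86,199', '373:-46,90,197']
205 ['357:-28,67,117', '359:-41,57,183', '361:-46,56,139', '363:-47,58,18', '365:-35,77,148', '367:-36,80,188', '369:-36,84,206', '371:-38,87,200', '373:-41,87,199']
207 ['357:-31,56,147', '359:-35,56,197', '361:-39,56,202', '363:-38,62,216', '365:-48,55,191', '367:-51,56,121', '369:-35,78,126', '371:-38,79,200', '373:-38,82,202']
[ 0.43192353 -0.04286208  0.07824859]
```

Emit:
send_rows --deltas "0 0 0.015 0; 0 0 0.03 0; 0 0 0.04 0; 0 0 0.04 0"

```text
t: 6.65
eef_pos: [0.4328, -0.043, 0.0388]
tool_rot: [0.0, 0.996, 0.095, -0.0]
contact_force: [-0.5, 1.0, -0.9]
gripper_width: 0.602
grasp_force: 0.0
```

Emit:
send_rows --deltas "0 0 0 0; 0 0 0 0; 0 0 0 0; 0 0 0 0; 0 0 0 0" --claw 0 --force 60

```text
t: 7.15
eef_pos: [0.4335, -0.0424, 0.0396]
tool_rot: [-0.0, 0.995, 0.095, 0.001]
contact_force: [-1.3, 4.0, 6.8]
gripper_width: 0.177
grasp_force: 59.3
```

Emit:
send_rows --deltas "0 0 -0.01 0; 0 0 -0.03 0; 0 0 -0.06 0; 0 0 -0.09 0; 0 0 -0.09 0"

```text
t: 7.65
eef_pos: [0.4354, -0.0433, 0.1324]
tool_rot: [0.001, 0.996, 0.094, 0.003]
contact_force: [1.0, 0.0, -4.5]
gripper_width: 0.177
grasp_force: 59.4
```

Emit:
send_rows --deltas "0.03 -0.006 0 2; 0.07 -0.013 0 5; 0.11 -0.02 0 8; 0.15 -0.027 0 10; 0.185 -0.033 0 11.9"

```text
t: 8.15
eef_pos: [0.609, 0.0247, 0.1271]
tool_rot: [0.0, 1.0, -0.01, -0.001]
contact_force: [0.5, -1.0, -4.2]
gripper_width: 0.174
grasp_force: 59.3
```

Run:
```python
from h import *
o=bot.get_obs();print(o["eef_pos"],o["gripper_width"],o["grasp_force"],np.degrees(np.arctan2(*yaw_of(o["tool_rot"])[[1,0],0])))
p=bot.read_camera("side")
for n in ("box4_mid","box2_mid","plate_top"):
    for r in bot.landmark_of(p,n)[:4]: print(n,round(r["confidence"],2),np.round(r["xyz"],3))
```

```text
[0.60901842 0.02470044 0.12712828] 0.17421020342267593 59.33893382549286 -1.104698886817605
box4_mid 0.87 [0.324 0.278 0.041]
box4_mid 0.76 [0.613 0.023 0.13 ]
box4_mid 0.75 [ 0.276 -0.313  0.045]
box2_mid 0.96 [0.524 0.42  0.044]
plate_top 0.76 [0.645 0.116 0.032]
```

Emit:
send_rows --deltas "0.028 -0.014 0 0; 0.028 -0.014 0.02 0; 0.028 -0.014 0.035 0; 0.028 -0.014 0.045 0; 0.028 -0.014 0.05 0"

```text
t: 8.85
eef_pos: [0.6345, 0.0365, 0.077]
tool_rot: [0.001, 1.0, -0.009, -0.002]
contact_force: [-0.1, 0.4, -4.6]
gripper_width: 0.172
grasp_force: 59.3
```

Emit:
send_rows --deltas "0 0 0 0; 0 0 0 0"

```text
t: 9.05
eef_pos: [0.6368, 0.0375, 0.0794]
tool_rot: [0.0, 1.0, -0.009, 0.0]
contact_force: [0.5, -0.7, -4.7]
gripper_width: 0.174
grasp_force: 59.3
```

Emit:
send_rows --deltas "0 0 0.0025 0; 0 0 0.005 0; 0 0 0.005 0; 0 0 0.005 0"

```text
t: 9.45
eef_pos: [0.6374, 0.0385, 0.0754]
tool_rot: [-0.0, 1.0, -0.009, 0.001]
contact_force: [-2.4, 1.8, 5.4]
gripper_width: 0.168
grasp_force: 60.8
```

Emit:
send_rows --deltas "0 0 0 0; 0 0 0 0; 0 0 0 0; 0 0 0 0" --claw 0.6

```text
t: 9.85
eef_pos: [0.6368, 0.0376, 0.0739]
tool_rot: [0.0, 1.0, -0.009, 0.0]
contact_force: [0.9, 0.0, 0.7]
gripper_width: 0.602
grasp_force: 0.0
```

Emit:
send_rows --deltas "0 0 -0.03 0; 0 0 -0.07 0; 0 0 -0.11 0; 0 0 -0.13 0; 0 0 -0.13 0"

```text
t: 10.35
eef_pos: [0.6391, 0.0381, 0.208]
tool_rot: [-0.0, 1.0, -0.009, 0.004]
contact_force: [0.2, 0.0, -0.3]
gripper_width: 0.596
grasp_force: 0.0
```

Run:
```python
from h import *
o=bot.get_obs();print(o["eef_pos"],o["gripper_width"],np.degrees(np.arctan2(*yaw_of(o["tool_rot"])[[1,0],0])))
for c in("side","top"):
  p=bot.read_camera(c)
  for n in ("box4_mid","box2_mid","plate_top"):
    for r in bot.landmark_of(p,n)[:4]: print(c,n,round(r["confidence"],2),np.round(r["xyz"],3))
print(handle(p,(287,236),.086))
```

```text
[0.6390977  0.03807369 0.2079612 ] 0.5957339929419 -1.0496169036168201
side box4_mid 0.93 [ 0.276 -0.311  0.039]
side box4_mid 0.91 [0.638 0.037 0.079]
side box2_mid 0.94 [0.439 0.111 0.042]
side box2_mid 0.69 [0.522 0.417 0.044]
side plate_top 0.97 [0.645 0.115 0.035]
top box4_mid 0.92 [0.328 0.278 0.044]
top box4_mid 0.77 [ 0.274 -0.313  0.042]
top box2_mid 0.83 [0.436 0.114 0.046]
top box2_mid 0.65 [0.523 0.419 0.045]
top plate_top 0.7 [0.64  0.117 0.038]
top plate_top 0.34 [ 0.477 -0.379  0.093]
[ 0.43439392  0.11296957 57.42124176 12.25857067 10.61959285 74.        ]
```

Emit:
send_rows --deltas "-0.04 -0.014 0 -3; -0.08 -0.028 0 -6; -0.12 -0.043 0 -9; -0.16 -0.057 0 -11.8; -0.203 -0.072 0 -11.8"

```text
t: 11.25
eef_pos: [0.4335, 0.1138, 0.2035]
tool_rot: [0.0, 0.996, 0.094, -0.0]
contact_force: [0.5, 1.4, 0.1]
gripper_width: 0.599
grasp_force: 0.0
```

Emit:
send_rows --deltas "0 0 0.03 0; 0 0 0.06 0; 0 0 0.09 0; 0 0 0.11 0; 0 0 0.11 0"

```text
t: 11.75
eef_pos: [0.4327, 0.1127, 0.0914]
tool_rot: [0.0, 0.996, 0.094, -0.003]
contact_force: [-0.8, 0.3, 0.4]
gripper_width: 0.602
grasp_force: 0.0
```

Emit:
send_rows --deltas "0 0 0 0"

```text
t: 11.85
eef_pos: [0.435, 0.1135, 0.094]
tool_rot: [-0.0, 0.996, 0.094, -0.0]
contact_force: [0.2, -0.1, -0.2]
gripper_width: 0.598
grasp_force: 0.0
```

Emit:
send_rows --deltas "0 0 0.02 0; 0 0 0.04 0; 0 0 0.0545 0; 0 0 0.0545 0"

```text
t: 12.25
eef_pos: [0.4349, 0.1133, 0.0393]
tool_rot: [0.0, 0.996, 0.094, -0.0]
contact_force: [0.6, -1.0, 0.7]
gripper_width: 0.598
grasp_force: 0.0
```

Emit:
send_rows --deltas "0 0 0 0; 0 0 0 0; 0 0 0 0; 0 0 0 0; 0 0 0 0" --claw 0 --force 60

```text
t: 12.75
eef_pos: [0.4361, 0.1142, 0.0406]
tool_rot: [-0.0, 0.996, 0.094, 0.001]
contact_force: [-1.7, 2.0, 7.8]
gripper_width: 0.167
grasp_force: 59.4
```

Emit:
send_rows --deltas "0 0 -0.01 0; 0 0 -0.03 0; 0 0 -0.06 0; 0 0 -0.09 0; 0 0 -0.09 0"

```text
t: 13.25
eef_pos: [0.4372, 0.1141, 0.133]
tool_rot: [-0.0, 0.996, 0.094, 0.003]
contact_force: [-0.2, 0.5, -4.8]
gripper_width: 0.168
grasp_force: 59.3
```

Emit:
send_rows --deltas "0.03 -0.006 0 2; 0.07 -0.014 0 5; 0.11 -0.022 0 8; 0.15 -0.03 0 10; 0.185 -0.037 0 11.8"

```text
t: 13.75
eef_pos: [0.6105, 0.1843, 0.1276]
tool_rot: [0.001, 1.0, -0.01, -0.001]
contact_force: [0.5, 0.5, -3.8]
gripper_width: 0.174
grasp_force: 59.3
```

Run:
```python
from h import *
o=bot.get_obs();print(o["eef_pos"],o["gripper_width"],o["grasp_force"],np.degrees(np.arctan2(*yaw_of(o["tool_rot"])[[1,0],0])))
p=bot.read_camera("side")
for n in ("box4_mid","box2_mid","plate_top"):
    for r in bot.landmark_of(p,n)[:4]: print(n,round(r["confidence"],2),np.round(r["xyz"],3))
```

```text
[0.61046246 0.18431599 0.1275743 ] 0.17383970460915013 59.25695300102234 -1.1266665749630613
box4_mid 0.85 [ 0.28  -0.31   0.043]
box4_mid 0.72 [0.641 0.036 0.079]
box4_mid 0.69 [0.324 0.279 0.042]
box2_mid 0.97 [0.523 0.418 0.044]
box2_mid 0.91 [0.612 0.188 0.131]
plate_top 0.7 [0.638 0.04  0.077]
plate_top 0.59 [0.646 0.116 0.035]
```

Emit:
send_rows --deltas "0.028 -0.011 0 0; 0.028 -0.011 0.02 0; 0.028 -0.011 0.035 0; 0.028 -0.011 0.047 0; 0.028 -0.011 0.05 0"

```text
t: 14.45
eef_pos: [0.6355, 0.1936, 0.077]
tool_rot: [0.001, 1.0, -0.009, -0.002]
contact_force: [-2.7, 0.2, -1.3]
gripper_width: 0.169
grasp_force: 59.8
```

Emit:
send_rows --deltas "0 0 0.0025 0; 0 0 0.0045 0; 0 0 0.0045 0; 0 0 0.0045 0"

```text
t: 14.85
eef_pos: [0.637, 0.1943, 0.0769]
tool_rot: [0.001, 1.0, -0.009, -0.001]
contact_force: [-8.8, -2.8, 7.4]
gripper_width: 0.174
grasp_force: 60.9
```

Emit:
send_rows --deltas "0 0 0 0; 0 0 0 0; 0 0 0 0; 0 0 0 0" --claw 0.6

```text
t: 15.25
eef_pos: [0.6386, 0.195, 0.0753]
tool_rot: [-0.0, 1.0, -0.009, 0.001]
contact_force: [-0.0, 0.6, -0.7]
gripper_width: 0.598
grasp_force: 0.0
```

Emit:
send_rows --deltas "0 0 -0.03 0; 0 0 -0.07 0; 0 0 -0.11 0; 0 0 -0.13 0; 0 0 -0.13 0"

```text
t: 15.75
eef_pos: [0.6404, 0.1959, 0.2093]
tool_rot: [-0.001, 1.0, -0.009, 0.003]
contact_force: [0.4, 0.4, -0.3]
gripper_width: 0.6
grasp_force: 0.0
```

Run:
```python
from h import *
o=bot.get_obs();print(o["eef_pos"],o["q"])
p=bot.read_camera("side")
for n in ("box1_mid","box3_mid","box4_mid","box2_mid","plate_top"):
    for r in bot.landmark_of(p,n)[:4]: print(n,round(r["confidence"],2),np.round(r["xyz"],3))
p=bot.read_camera("top"); save(p,"top2.png")
save(p,"con.png",(370,165,480,265),7)
for n in ("dial_grip","pointer_tip","mark_tip","cover_hinge","cover_tab","console_top"):
    for r in bot.landmark_of(p,n)[:2]: print(n,round(r["confidence"],2),np.round(r["xyz"],3),px(p,r["xyz"])[0].round(1))
```

```text
[0.64036301 0.19589335 0.20926879] [-0.17129301  0.47691921 -0.30999246  1.54894861  0.15602465  1.13255754
 -2.10313538]
box1_mid 0.56 [ 0.646  0.436 -0.   ]
box4_mid 0.86 [0.638 0.035 0.081]
box4_mid 0.78 [0.322 0.276 0.042]
box4_mid 0.66 [ 0.279 -0.31   0.044]
box2_mid 0.8 [0.638 0.197 0.078]
box2_mid 0.7 [0.523 0.417 0.041]
plate_top 0.73 [0.645 0.118 0.034]
dial_grip 0.46 [ 0.476 -0.38   0.093] [445.1 227.1]
pointer_tip 0.42 [ 0.585 -0.321  0.065] [424.5 192.5]
mark_tip 0.34 [ 0.58  -0.37   0.066] [440.2 194.5]
cover_hinge 0.56 [ 0.548 -0.265  0.103] [409.1 203.1]
cover_tab 0.88 [ 0.448 -0.238  0.104] [399.8 235.2]
console_top 0.56 [ 0.511 -0.326  0.065] [426.  215.9]
```

View pics/con.png

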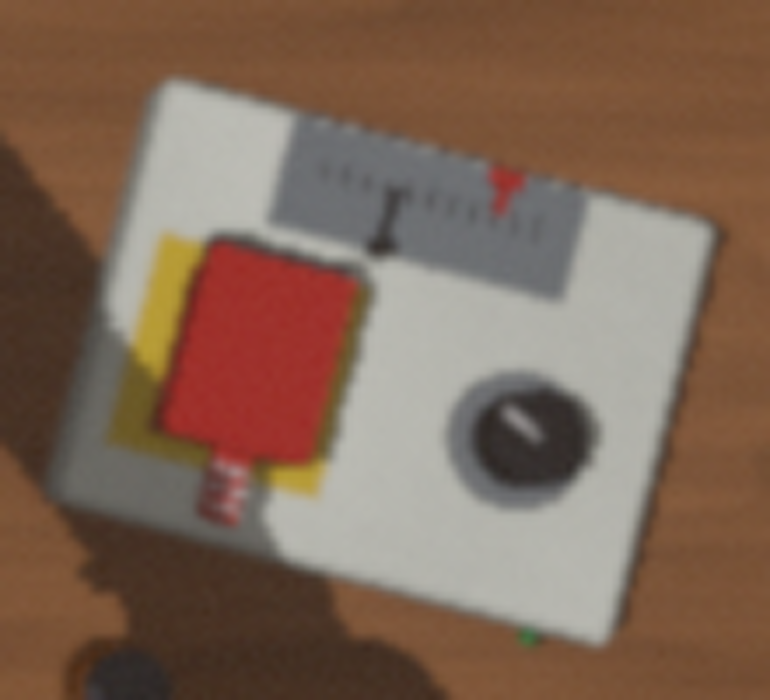

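View pics/top2.png

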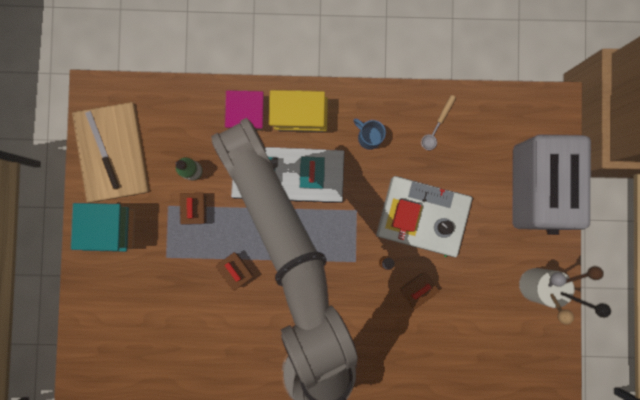

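Only two boxes are present, and the area that was hidden shows no third one. In the crop the pointer tip is at (400,190) and the mark tip at (500,213), so the pointer must move about 47 mm to the right, roughly 180° clockwise. Going to the knob now, pre-wound counter-clockwise.

Emit:
send_rows --deltas "-0.01 0.04 0 0; -0.02 0.08 0 0; -0.03 0.12 0 0; -0.04 0.16 0 0; -0.051 0.193 0 0"

```text
t: 16.9
eef_pos: [0.5831, 0.0, 0.205]
tool_rot: [0.0, 1.0, -0.01, 0.0]
contact_force: [0.7, 0.0, 0.3]
gripper_width: 0.597
grasp_force: 0.0
```

Emit:
send_rows --deltas "-0.01 0.04 0 0; -0.02 0.08 0 0; -0.03 0.12 0 0; -0.04 0.16 0 0; -0.051 0.193 0 0"

```text
t: 17.4
eef_pos: [0.5284, -0.1918, 0.2051]
tool_rot: [0.0, 1.0, -0.01, 0.0]
contact_force: [0.7, -0.4, -0.0]
gripper_width: 0.6
grasp_force: 0.0
```

Emit:
send_rows --deltas "-0.01 0.04 0 0; -0.02 0.08 0 0; -0.03 0.12 0 0; -0.04 0.16 0 0; -0.051 0.192 0 0"

```text
t: 17.9
eef_pos: [0.4737, -0.383, 0.2051]
tool_rot: [0.0, 1.0, -0.01, 0.0]
contact_force: [-0.1, -0.2, 1.4]
gripper_width: 0.597
grasp_force: 0.0
```

Emit:
send_rows --deltas "0 0 0 -8; 0 0 0 -16; 0 0 0 -24; 0 0 0 -32; 0 0 0 -40" --claw 0.8

```text
t: 18.4
eef_pos: [0.4746, -0.3804, 0.205]
tool_rot: [0.0, 0.942, 0.336, 0.0]
contact_force: [-0.1, -0.5, -0.1]
gripper_width: 0.801
grasp_force: 0.0
```

Emit:
send_rows --deltas "0 0 0 -8; 0 0 0 -16; 0 0 0 -24; 0 0 0 -32; 0 0 0 -40"

```text
t: 18.9
eef_pos: [0.4746, -0.3804, 0.205]
tool_rot: [0.0, 0.77, 0.638, -0.0]
contact_force: [-0.5, -0.1, -0.1]
gripper_width: 0.801
grasp_force: 0.0
```

Emit:
send_rows --deltas "0 0 0 -8; 0 0 0 -16; 0 0 0 -24; 0 0 0 -32; 0 0 0 -40"

```text
t: 19.4
eef_pos: [0.4746, -0.3804, 0.205]
tool_rot: [0.0, 0.505, 0.863, -0.0]
contact_force: [0.4, -0.6, -0.3]
gripper_width: 0.798
grasp_force: 0.0
```

Emit:
send_rows --deltas "0 0 0 -8; 0 0 0 -16; 0 0 0 -24; 0 0 0 -31; 0 0 0 -31"

```text
t: 19.9
eef_pos: [0.4746, -0.3805, 0.2049]
tool_rot: [0.0, 0.259, 0.966, 0.0]
contact_force: [0.4, 0.0, -0.4]
gripper_width: 0.8
grasp_force: 0.0
```

```bash
cat >> h.py <<'E'
def st():
    o=bot.get_obs(); R=yaw_of(o["tool_rot"]); print("t",round(o["t"],2),"p",o["eef_pos"].round(4),"yaw",np.degrees(np.arctan2(R[1,0],R[0,0])).round(2),"q7",o["q"][6].round(2),"F",np.round(o["contact_force"],1),"w",round(o["gripper_width"],3)); return o,R
def to(xyz):
    o,R=st(); print("tool delta",((np.array(xyz)-o["eef_pos"])@R).round(4))
E
python3 - <<'E'
from h import *
to([.476,-.379,.2])
p=bot.read_camera("side"); 
for n in("dial_grip","box4_mid","box2_mid","pointer_tip","mark_tip"):
    for r in bot.landmark_of(p,n)[:3]: print(n,round(r["confidence"],2),np.round(r["xyz"],3))
E
```

```text
t 19.9 p [ 0.4746 -0.3805  0.2049] yaw 150.01 q7 1.39 F [ 0.4  0.  -0.4] w 0.8
tool delta [-0.0005  0.002   0.0049]
dial_grip 0.48 [ 0.479 -0.38   0.09 ]
box4_mid 0.9 [0.639 0.04  0.081]
box4_mid 0.61 [0.323 0.278 0.044]
box4_mid 0.59 [ 0.279 -0.311  0.04 ]
box2_mid 0.95 [0.52  0.419 0.045]
box2_mid 0.76 [0.64  0.198 0.079]
```

Emit:
send_rows --deltas "-0.002 0.0015 0.03 0; -0.002 0.0015 0.06 0; -0.002 0.0015 0.09 0; -0.002 0.0015 0.12 0; -0.002 0.0015 0.12 0"

```text
t: 20.7
eef_pos: [0.4743, -0.3785, 0.081]
tool_rot: [-0.003, 0.259, 0.966, 0.001]
contact_force: [-1.5, -0.8, -0.7]
gripper_width: 0.796
grasp_force: 0.0
```

Emit:
send_rows --deltas "0 0 0.015 0; 0 0 0.03 0; 0 0 0.04 0; 0 0 0.04 0"

```text
t: 21.1
eef_pos: [0.4763, -0.3796, 0.0436]
tool_rot: [-0.001, 0.259, 0.966, 0.0]
contact_force: [-0.8, 0.4, 0.6]
gripper_width: 0.799
grasp_force: 0.0
```

Emit:
send_rows --deltas "0 0 0 0; 0 0 0 0; 0 0 0 0; 0 0 0 0" --claw 0 --force 25

```text
t: 21.5
eef_pos: [0.4769, -0.382, 0.0461]
tool_rot: [0.001, 0.26, 0.966, -0.001]
contact_force: [-4.1, -3.8, 5.7]
gripper_width: 0.506
grasp_force: 26.3
```

Emit:
send_rows --deltas "0 0 0 4; 0 0 0 12; 0 0 0 20; 0 0 0 28; 0 0 0 36"

```text
t: 22.0
eef_pos: [0.4766, -0.3798, 0.045]
tool_rot: [-0.0, 0.547, 0.837, 0.0]
contact_force: [-2.4, -2.2, 1.1]
gripper_width: 0.504
grasp_force: 26.7
```

Emit:
send_rows --deltas "0 0 0 8; 0 0 0 16; 0 0 0 24; 0 0 0 32; 0 0 0 40"

```text
t: 22.5
eef_pos: [0.4787, -0.3792, 0.0454]
tool_rot: [0.001, 0.8, 0.6, 0.001]
contact_force: [2.1, 0.9, 0.4]
gripper_width: 0.504
grasp_force: 26.4
```

Emit:
send_rows --deltas "0 0 0 8; 0 0 0 16; 0 0 0 24; 0 0 0 32; 0 0 0 40"

```text
t: 23.0
eef_pos: [0.48, -0.3811, 0.0462]
tool_rot: [0.002, 0.957, 0.29, 0.002]
contact_force: [4.4, -4.2, -0.4]
gripper_width: 0.507
grasp_force: 25.9
```

Emit:
send_rows --deltas "0 0 0 8; 0 0 0 16; 0 0 0 24; 0 0 0 32; 0 0 0 40"

```text
t: 23.5
eef_pos: [0.4787, -0.3826, 0.0462]
tool_rot: [0.002, 0.998, -0.056, 0.002]
contact_force: [1.1, -8.3, -1.3]
gripper_width: 0.502
grasp_force: 25.9
```

Run:
```python
from h import *
st()
for i in range(2):
  p=bot.read_camera("top")
  for n in("pointer_tip","mark_tip"):
    for r in bot.landmark_of(p,n)[:3]: print(n,round(r["confidence"],2),np.round(r["xyz"],3),px(p,r["xyz"])[0].round(1))
save(p,"con2.png",(405,175,465,215),12)
```

```text
t 23.5 p [ 0.4787 -0.3826  0.0462] yaw -6.41 q7 -1.02 F [ 1.1 -8.3 -1.3] w 0.502
pointer_tip 0.44 [ 0.583 -0.342  0.068] [431.5 193.2]
mark_tip 0.57 [ 0.581 -0.372  0.066] [440.7 194.1]
pointer_tip 0.41 [ 0.587 -0.337  0.068] [430. 192.]
mark_tip 0.51 [0.635 0.193 0.081] [262.5 172.6]
mark_tip 0.45 [ 0.582 -0.371  0.066] [440.5 193.9]
```

View pics/con2.png

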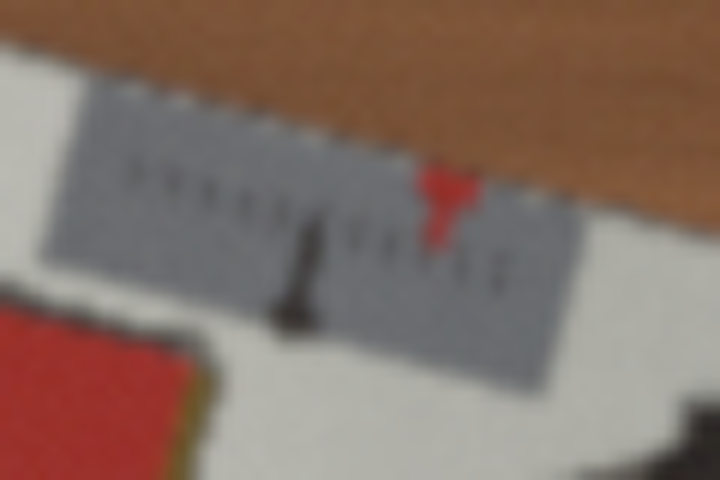

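The pointer moved only about 14 mm, so the grip slipped. I'll continue with more force and watch the rate.

Emit:
send_rows --deltas "0.001 0 0 0; 0.001 -0.002 0 0; 0.001 -0.002 0 0" --force 70

```text
t: 24.1
eef_pos: [0.4775, -0.383, 0.0457]
tool_rot: [0.003, 0.999, -0.054, 0.001]
contact_force: [7.7, -19.1, -38.3]
gripper_width: 0.408
grasp_force: 219.1
```

Emit:
send_rows --deltas "0 0 0 6; 0 0 0 12; 0 0 0 18; 0 0 0 24; 0 0 0 30"

```text
t: 24.6
eef_pos: [0.4776, -0.3824, 0.0453]
tool_rot: [0.002, 0.95, -0.313, 0.001]
contact_force: [-6.1, -23.5, 5.1]
gripper_width: 0.333
grasp_force: 96.3
```

Emit:
send_rows --deltas "0 0 0 6; 0 0 0 12; 0 0 0 18; 0 0 0 24; 0 0 0 30"

```text
t: 25.1
eef_pos: [0.4864, -0.377, 0.0478]
tool_rot: [-0.003, 0.838, -0.546, 0.006]
contact_force: [4.5, 11.2, 3.3]
gripper_width: 0.123
grasp_force: 4.3
```

```bash
cat >> h.py <<'E'
def marks(p):
    """mean console-y gap pointer->mark in mm from landmark net & from colours"""
    ey=np.array([.240,.971,0]); g=p["img"].astype(int); 
    v,u=np.mgrid[0:400,0:640]; W=world(p,np.c_[u.ravel(),v.ravel()],.066).reshape(400,640,3)
    o=np.array([.511,-.322,.06]); ex=np.array([.971,-.240,0]); X=(W-o)@ex; Y=(W-o)@ey
    reg=(X>.045)&(X<.098)&(Y>-.08)&(Y<.07)
    r=red(p)&reg; k=(g.max(2)<75)&reg&(X<.08)
    return Y[r].mean()*1e3,Y[k].mean()*1e3,r.sum(),k.sum(),Y[k].std()*1e3
E
python3 - <<'E'
from h import *
st()
p=bot.read_camera("top"); print(np.round(marks(p),1))
save(p,"con3.png",(405,175,465,215),12)
for n in("pointer_tip","mark_tip"):
    for r in bot.landmark_of(p,n)[:3]: print(n,round(r["confidence"],2),np.round(r["xyz"],3),px(p,r["xyz"])[0].round(1))
E
```

```text
t 25.1 p [ 0.4864 -0.377   0.0478] yaw -66.15 q7 -1.88 F [ 4.5 11.2  3.3] w 0.123
[-32.  -31.9   8.   35.   29.7]
pointer_tip 0.51 [ 0.646  0.437 -0.003] [191.3 170.3]
pointer_tip 0.49 [ 0.581 -0.339  0.07 ] [430.7 193.7]
mark_tip 0.73 [ 0.475 -0.379  0.091] [444.6 227.6]
mark_tip 0.57 [ 0.583 -0.37   0.062] [439.8 193.7]
```

Run:
```python
from h import *
p=bot.read_camera("side"); save(p,"s4.png",(360,100,460,180),7)
```

```text
(no output)
```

View pics/s4.png

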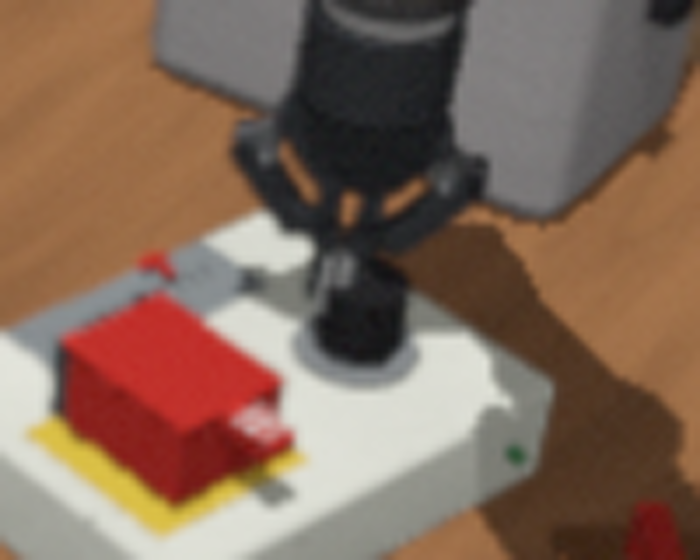

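View pics/con3.png

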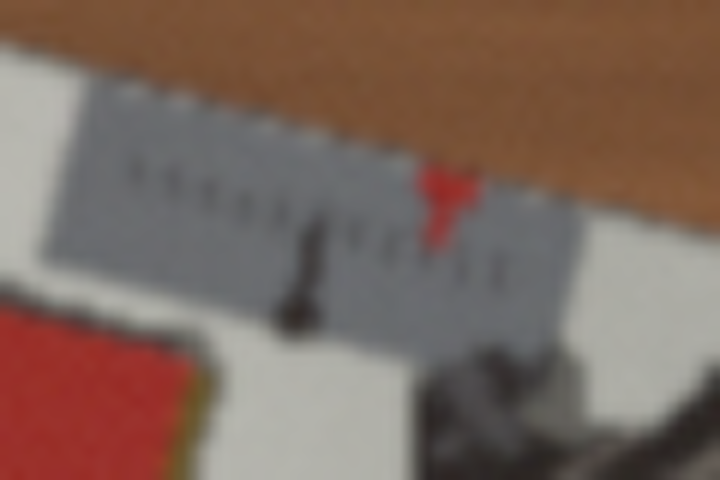

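Emit:
send_rows --deltas "0 0 0 0; 0 0 0 0; 0 0 -0.03 0; 0 0 -0.07 0; 0 0 -0.1 0" --claw 0.8 --force 25

```text
t: 25.8
eef_pos: [0.4796, -0.3779, 0.1476]
tool_rot: [-0.001, 0.839, -0.545, 0.001]
contact_force: [1.2, -0.1, -0.1]
gripper_width: 0.801
grasp_force: 0.0
```

Run:
```python
from h import *
o,R=st(); e=o["eef_pos"]
p=bot.read_camera("side")
print(px(p,[[.583,-.34,.066],[.583,-.37,.066]]))
v,u=np.mgrid[0:400,0:640]; uv=np.c_[u.ravel(),v.ravel()]
W=world(p,uv); d=(W-e)@R
ok=(p["depth"].ravel()>0)&(np.hypot(d[:,0],d[:,1])<.07)&(W[:,2]>.12)
i=np.argsort(W[ok][:,2])[:30:3]; print(np.c_[W[ok][i].round(3),d[ok][i].round(3)])
for n in("dial_grip",):
    for q in(p,bot.read_camera("top")):
        for r in bot.landmark_of(q,n)[:2]: print(n,round(r["confidence"],2),np.round(r["xyz"],3))
# knob top height by depth from side
m=(p["depth"].ravel()>0)&(np.hypot(W[:,0]-.477,W[:,1]+.38)<.025)&(W[:,2]<.13); print("knob z",np.percentile(W[m][:,2],[50,90,97]),m.sum(), W[m&(W[:,2]>.098)].mean(0))
```

```text
t 25.8 p [ 0.4796 -0.3779  0.1476] yaw -65.99 q7 -1.93 F [ 1.2 -0.1 -0.1] w 0.801
[[379.34800335 142.25560111]
 [383.95358868 138.49389852]]
[[ 0.516 -0.356  0.184 -0.005 -0.042 -0.036]
 [ 0.445 -0.383  0.189 -0.01   0.034 -0.041]
 [ 0.509 -0.349  0.191 -0.015 -0.039 -0.043]
 [ 0.442 -0.384  0.193 -0.01   0.036 -0.046]
 [ 0.518 -0.35   0.194 -0.01  -0.046 -0.046]
 [ 0.444 -0.378  0.195 -0.014  0.033 -0.048]
 [ 0.517 -0.354  0.197 -0.007 -0.044 -0.049]
 [ 0.44  -0.385  0.198 -0.01   0.039 -0.05 ]
 [ 0.44  -0.391  0.198 -0.004  0.041 -0.051]
 [ 0.508 -0.352  0.201 -0.012 -0.037 -0.053]]
dial_grip 0.44 [ 0.476 -0.386  0.089]
dial_grip 0.66 [ 0.476 -0.382  0.09 ]
dial_grip 0.5 [ 0.55  -0.267  0.102]
knob z [0.0905008  0.10373745 0.10471262] 208 [ 0.47769462 -0.37713317  0.10218147]
```

Emit:
send_rows --deltas "0 0 0 -8; 0 0 0 -16; 0 0 0 -24; 0 0 0 -32; 0 0 0 -40"

```text
t: 26.5
eef_pos: [0.4777, -0.3769, 0.1429]
tool_rot: [-0.001, 0.975, -0.222, -0.001]
contact_force: [-0.0, -0.1, 0.8]
gripper_width: 0.803
grasp_force: 0.0
```

Emit:
send_rows --deltas "0 0 0 -8; 0 0 0 -16; 0 0 0 -24; 0 0 0 -32; 0 0 0 -40"

```text
t: 27.0
eef_pos: [0.4777, -0.3769, 0.1428]
tool_rot: [-0.001, 0.992, 0.125, -0.001]
contact_force: [0.1, -0.1, -0.1]
gripper_width: 0.8
grasp_force: 0.0
```

Emit:
send_rows --deltas "0 0 0 -8; 0 0 0 -16; 0 0 0 -24; 0 0 0 -32; 0 0 0 -40"

```text
t: 27.5
eef_pos: [0.4777, -0.3769, 0.1429]
tool_rot: [-0.002, 0.89, 0.457, -0.0]
contact_force: [-0.1, -0.2, 0.1]
gripper_width: 0.799
grasp_force: 0.0
```

Run:
```python
from h import *
to([.478,-.383,.035])
```

```text
t 27.5 p [ 0.4777 -0.3769  0.1429] yaw 54.33 q7 -0.06 F [-0.1 -0.2  0.1] w 0.799
tool delta [-0.0048  0.0042  0.1079]
```

Emit:
send_rows --deltas "-0.005 0.004 0.02 0; -0.005 0.004 0.05 0; -0.005 0.004 0.08 0; -0.005 0.004 0.1 0; -0.005 0.004 0.108 0"

```text
t: 28.0
eef_pos: [0.4765, -0.3823, 0.033]
tool_rot: [-0.003, 0.891, 0.454, -0.001]
contact_force: [-0.1, -0.4, 0.2]
gripper_width: 0.803
grasp_force: 0.0
```

Emit:
send_rows --deltas "0 0 0 0; 0 0 0 0; 0 0 0 0; 0 0 0 0; 0 0 0 0" --claw 0 --force 30

```text
t: 28.5
eef_pos: [0.4771, -0.3832, 0.037]
tool_rot: [-0.002, 0.891, 0.454, -0.001]
contact_force: [-5.1, 1.0, -1.9]
gripper_width: 0.504
grasp_force: 32.6
```

Emit:
send_rows --deltas "0 0 0 4; 0 0 0 9; 0 0 0 14; 0 0 0 19; 0 0 0 24"

```text
t: 29.0
eef_pos: [0.4776, -0.3825, 0.0372]
tool_rot: [-0.002, 0.966, 0.257, -0.001]
contact_force: [-2.5, 4.9, 0.1]
gripper_width: 0.507
grasp_force: 32.5
```

Run:
```python
from h import *
st()
for i in range(2):
  p=bot.read_camera("top"); print(np.round(marks(p),1))
  for n in("pointer_tip","mark_tip"):
    for r in bot.landmark_of(p,n)[:3]: print(n,round(r["confidence"],2),np.round(r["xyz"],3),px(p,r["xyz"])[0].round(1))
cv2.imwrite("pics/x.png",p["img"]); print(p["img"][188:200,424:446].max(2))
```

```text
t 29.0 p [ 0.4776 -0.3825  0.0372] yaw 29.8 q7 -0.41 F [-2.5  4.9  0.1] w 0.507
[-31.9  -8.5   9.    9.    2. ]
pointer_tip 0.47 [ 0.581 -0.345  0.066] [432.2 194. ]
mark_tip 0.41 [ 0.583 -0.368  0.062] [439.1 193.5]
[-32.  -10.9   8.    9.    2.1]
pointer_tip 0.42 [ 0.449 -0.24   0.105] [400.6 234.9]
pointer_tip 0.35 [ 0.583 -0.344  0.064] [431.7 193.4]
mark_tip 0.58 [ 0.581 -0.366  0.068] [439.2 194.1]
[[111 113 110 111 112 112 112 114 113 112 112 110 109 111 119 116 117 116
  123 120 118 122]
 [112 111 109 113 112 111 113 110 110 112 112 113 111 113 114 120 138 138
  133 125 117 118]
 [111 107 110 109 110 112 111 110 112 113 112 113 111 115 111 118 141 148
  147 146 139 118]
 [105  97 107 107 102 108 110 110 107 112 113 112 113 112 110 109 122 139
  146 145 132 113]
 [105  96 105 104  96 106 106 100 103 110 109 109 111 111 112 109 116 135
  133 123 114 108]
 [108 103 106 106  98 107 105  95 101 104  99 100 109 108 109 107 119 138
  128 113 109 108]
 [109 110 110 109 104 109 106  96  98  91  82  97 105 102 104 104 117 136
  126 107 110 112]
 [112 112 112 111 109 112 110 106  99  84  75  93 103  96 106 106 109 123
  115 102 109 111]
 [111 113 113 112 111 114 111 106  95  77  80 100 106  98 106 106  99 108
  105 100 108 109]
 [111 111 114 113 111 113 112 104  89  75  84 101 110 107 110 108 104 110
  104  97 108 106]
 [111 113 113 112 112 111 109 102  85  74  90 107 109 111 112 111 109 109
  107 101 107 106]
 [112 113 112 112 113 112 108  99  79  73  97 108 109 112 110 112 111 111
  110 107 108 108]]
```

Emit:
send_rows --deltas "0 0 0 6; 0 0 0 12; 0 0 0 18; 0 0 0 24; 0 0 0 30"

```text
t: 29.8
eef_pos: [0.4794, -0.3825, 0.0377]
tool_rot: [-0.001, 1.0, -0.002, 0.0]
contact_force: [0.1, 6.5, 0.4]
gripper_width: 0.51
grasp_force: 32.1
```

Emit:
send_rows --deltas "0 0 0 6; 0 0 0 12; 0 0 0 18; 0 0 0 24; 0 0 0 30"

```text
t: 30.3
eef_pos: [0.4803, -0.384, 0.0382]
tool_rot: [-0.0, 0.965, -0.261, 0.001]
contact_force: [2.2, 4.2, -0.3]
gripper_width: 0.502
grasp_force: 31.5
```

```bash
cat >> h.py <<'E'
def gap(p):
    """console y (mm) of mark and pointer, intensity weighted, in a rectified patch 0.5 mm/px at z=.066"""
    th=np.radians(-13.9); ex=np.array([np.cos(th),np.sin(th),0]); ey=np.array([-np.sin(th),np.cos(th),0]); o=np.array([.511,-.322,.066])
    xs=np.arange(.040,.100,.0005); ys=np.arange(.06,-.085,-.0005)
    G=o+xs[::-1,None,None]*ex+ys[None,:,None]*ey
    m=px(p,G.reshape(-1,3)).reshape(len(xs),len(ys),2).astype(np.float32)
    im=cv2.remap(p["img"],m[...,0],m[...,1],cv2.INTER_CUBIC); a=im.astype(float)
    R=np.clip(a[...,0]-np.maximum(a[...,1],a[...,2])-40,0,None); R[:, (ys>.05)|(ys<-.07)]=0; R[60:]=0
    D=np.clip(88-a.max(2),0,None); D[:30]=0; D[R>0]=0; 
    return im,R,D,xs[::-1],ys
E
python3 - <<'E'
from h import *
st()
p=bot.read_camera("top"); im,R,D,xs,ys=gap(p)
print("mark",(R.sum(0)*ys).sum()/R.sum()*1e3)
for i in range(30,110,6):
    d=D[i:i+6].sum(0); d[(ys<-.06)|(ys>.03)]=0
    if d.sum()>50: print(round(xs[i]*1e3),round((d*ys).sum()/d.sum()*1e3,1),round(d.sum()), round(ys[d.argmax()]*1e3,1))
cv2.imwrite("pics/rect.png",cv2.resize(im[:,:,::-1],None,fx=2.5,fy=2.5))
E
```

```text
t 30.3 p [ 0.4803 -0.384   0.0382] yaw -30.2 q7 -1.26 F [ 2.2  4.2 -0.3] w 0.502
mark -31.997468663803723
76 -13.0 415 -12.0
73 -14.0 971 -13.5
70 -14.3 725 -14.5
67 -14.3 531 -14.5
64 -14.4 659 -14.0
61 -14.6 648 -14.5
58 -14.9 859 -14.5
55 -14.9 1866 -14.5
52 -14.7 2949 -14.5
49 -14.5 2004 -14.0
46 -14.3 62 -13.5
```

View pics/rect.png

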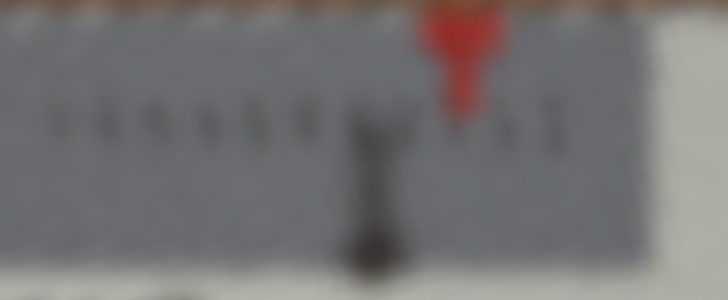

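Emit:
send_rows --deltas "0 0 0 5; 0 0 0 10; 0 0 0 15; 0 0 0 20; 0 0 0 20"

```text
t: 30.85
eef_pos: [0.4796, -0.3848, 0.0379]
tool_rot: [0.0, 0.907, -0.422, 0.001]
contact_force: [2.3, 1.1, 1.8]
gripper_width: 0.505
grasp_force: 31.9
```

```bash
cat >> h.py <<'E'
def g(p):
    im,R,D,xs,ys=gap(p); k=(xs<.072)&(xs>.048); d=D[k].sum(0); d[(ys<-.06)|(ys>.045)]=0
    return (R.sum(0)*ys).sum()/R.sum()*1e3,(d*ys).sum()/d.sum()*1e3
E
python3 - <<'E'
from h import *
st()
for i in range(2): print(g(bot.read_camera("top")))
E
```

```text
t 30.85 p [ 0.4796 -0.3848  0.0379] yaw -49.94 q7 -1.54 F [2.3 1.1 1.8] w 0.505
(np.float64(-31.985050923528476), np.float64(-14.791617733411695))
(np.float64(-32.04677536107002), np.float64(-15.698912635920578))
```

Emit:
send_rows --deltas "0 0 0 0; 0 0 0 0; 0 0 0 0" --force 60

```text
t: 31.25
eef_pos: [0.4794, -0.3845, 0.0371]
tool_rot: [-0.0, 0.906, -0.422, 0.001]
contact_force: [3.3, 2.5, 2.0]
gripper_width: 0.5
grasp_force: 62.3
```

Emit:
send_rows --deltas "0 0 0 4; 0 0 0 8; 0 0 0 12; 0 0 0 16; 0 0 0 20"

```text
t: 31.75
eef_pos: [0.4786, -0.3851, 0.037]
tool_rot: [0.0, 0.818, -0.575, 0.0]
contact_force: [1.5, -1.0, -0.2]
gripper_width: 0.501
grasp_force: 62.2
```

Run:
```python
from h import *
st()
for i in range(2): print(g(bot.read_camera("top")))
```

```text
t 31.75 p [ 0.4786 -0.3851  0.037 ] yaw -70.18 q7 -1.82 F [ 1.5 -1.  -0.2] w 0.501
(np.float64(-32.02838727372472), np.float64(-16.136273764258625))
(np.float64(-32.034606164383646), np.float64(-17.32767925983045))
```

Emit:
send_rows --deltas "0 0 0 0; 0 0 0 0; 0 0 0 0; 0 0 0 0; 0 0 0 0"

```text
t: 32.35
eef_pos: [0.4785, -0.3846, 0.0369]
tool_rot: [-0.0, 0.819, -0.574, -0.0]
contact_force: [2.2, 0.7, 1.3]
gripper_width: 0.501
grasp_force: 63.1
```

Run:
```python
from h import *
st()
for i in range(5): print(g(bot.read_camera("top"))[1])
```

```text
t 32.35 p [ 0.4785 -0.3846  0.0369] yaw -70.02 q7 -1.82 F [2.2 0.7 1.3] w 0.501
-25.438020086083295
-27.82090592334503
-25.421252059308152
-23.579023365712864
-19.853462719910713
```

Run:
```python
from h import *
for i in range(3):
    p=bot.read_camera("top"); im,R,D,xs,ys=gap(p)
    for lo in(.048,.056,.064):
        k=(xs<lo+.008)&(xs>lo); a=im[k].astype(float).max(2).mean(0)
        print(i,lo,[f"{y*1e3:.0f}:{v:.0f}" for y,v in zip(ys[::8],a[::8])][2:30])
```

```text
0 0.048 ['52:112', '48:111', '44:111', '40:112', '36:111', '32:112', '28:111', '24:112', '20:112', '16:113', '12:113', '8:114', '4:113', '-0:113', '-4:112', '-8:104', '-12:79', '-16:58', '-20:73', '-24:99', '-28:111', '-32:113', '-36:111', '-40:112', '-44:112', '-48:108', '-52:104', '-56:94']
0 0.056 ['52:111', '48:110', '44:110', '40:112', '36:111', '32:111', '28:109', '24:111', '20:110', '16:111', '12:111', '8:111', '4:111', '-0:111', '-4:111', '-8:109', '-12:93', '-16:72', '-20:91', '-24:109', '-28:110', '-32:111', '-36:110', '-40:110', '-44:110', '-48:109', '-52:110', '-56:109']
0 0.064 ['52:110', '48:109', '44:109', '40:110', '36:109', '32:110', '28:108', '24:110', '20:108', '16:109', '12:110', '8:106', '4:110', '-0:110', '-4:110', '-8:108', '-12:88', '-16:72', '-20:91', '-24:108', '-28:110', '-32:108', '-36:111', '-40:106', '-44:107', '-48:108', '-52:106', '-56:110']
1 0.048 ['52:112', '48:111', '44:112', '40:113', '36:112', '32:113', '28:111', '24:112', '20:112', '16:112', '12:112', '8:113', '4:114', '-0:112', '-4:111', '-8:100', '-12:66', '-16:57', '-20:80', '-24:108', '-28:1
[... 862 characters left out ...]
-20:90', '-24:110', '-28:112', '-32:113', '-36:113', '-40:112', '-44:112', '-48:108', '-52:105', '-56:93']
2 0.056 ['52:111', '48:110', '44:110', '40:111', '36:111', '32:110', '28:111', '24:110', '20:111', '16:112', '12:112', '8:112', '4:112', '-0:111', '-4:111', '-8:104', '-12:75', '-16:81', '-20:105', '-24:111', '-28:110', '-32:110', '-36:110', '-40:110', '-44:110', '-48:110', '-52:110', '-56:110']
2 0.064 ['52:109', '48:109', '44:110', '40:108', '36:109', '32:109', '28:108', '24:110', '20:109', '16:108', '12:110', '8:107', '4:111', '-0:108', '-4:110', '-8:104', '-12:72', '-16:77', '-20:102', '-24:108', '-28:109', '-32:108', '-36:110', '-40:107', '-44:107', '-48:108', '-52:106', '-56:110']
```

Run:
```python
from h import *
for i in range(8):
    p=bot.read_camera("top"); a=g(p)[1]; o=bot.get_obs(); R=yaw_of(o["tool_rot"])
    print(round(o["t"],2),round(a,1),o["eef_pos"].round(4),np.degrees(np.arctan2(R[1,0],R[0,0])).round(2),np.round(o["torque"],2),round(o["grasp_force"],1))
```

```text
32.8 -15.7 [ 0.4785 -0.3846  0.0369] -70.04 [-0.12  0.06  0.71] 62.9
32.85 -17.3 [ 0.4785 -0.3846  0.0369] -70.04 [-0.21  0.31  0.39] 63.1
32.9 -20.3 [ 0.4785 -0.3846  0.0369] -70.05 [-0.28  0.5   0.02] 63.1
32.95 -22.2 [ 0.4785 -0.3846  0.0369] -70.05 [-0.29  0.56 -0.35] 63.3
33.0 -20.9 [ 0.4785 -0.3846  0.0369] -70.05 [-0.33  0.63 -0.62] 63.4
33.05 -20.9 [ 0.4785 -0.3846  0.0369] -70.05 [-0.39  0.63 -0.89] 62.7
33.1 -19.4 [ 0.4786 -0.3846  0.0369] -70.05 [-0.3   0.65 -1.05] 62.7
33.15 -18.8 [ 0.4785 -0.3846  0.0369] -70.05 [-0.28  0.57 -1.12] 62.9
```

Emit:
send_rows --deltas "0 0 0 0; 0 0 0 0; 0 0 0 0; 0 0 0 0; 0 0 0 0" --force 20

```text
t: 33.65
eef_pos: [0.4785, -0.3847, 0.0369]
tool_rot: [0.0, 0.819, -0.574, -0.0]
contact_force: [2.2, 2.8, 1.0]
gripper_width: 0.495
grasp_force: 62.9
```

Run:
```python
from h import *
for i in range(10):
    p=bot.read_camera("top"); a=g(p)[1]; o=bot.get_obs(); R=yaw_of(o["tool_rot"])
    print(round(o["t"],2),round(a,1),o["eef_pos"].round(4),np.round(o["torque"],2),round(o["grasp_force"],1))
```

```text
33.7 -17.2 [ 0.4785 -0.3846  0.0369] [ 0.07 -0.09  1.13] 62.9
33.75 -16.3 [ 0.4785 -0.3846  0.0369] [-0.17  0.12  1.02] 62.5
33.8 -15.6 [ 0.4785 -0.3846  0.0369] [-0.16  0.26  0.77] 62.9
33.85 -17.3 [ 0.4785 -0.3846  0.0369] [-0.34  0.43  0.47] 63.1
33.9 -19.1 [ 0.4785 -0.3846  0.0369] [-0.33  0.62  0.16] 63.1
33.95 -23.0 [ 0.4785 -0.3846  0.0369] [-0.36  0.73 -0.17] 63.2
34.0 -21.5 [ 0.4785 -0.3846  0.0369] [-0.48  0.86 -0.56] 63.3
34.05 -20.6 [ 0.4785 -0.3846  0.0369] [-0.44  0.9  -0.82] 63.0
34.1 -20.7 [ 0.4786 -0.3846  0.0369] [-0.31  0.82 -1.03] 62.6
34.15 -19.0 [ 0.4785 -0.3846  0.0369] [-0.35  0.84 -1.14] 62.8
```

Emit:
send_rows --deltas "0 0 0 0; 0 0 0 0; 0 0 0 0" --claw 0.75

```text
t: 34.45
eef_pos: [0.4791, -0.3843, 0.0369]
tool_rot: [-0.0, 0.819, -0.574, 0.0]
contact_force: [0.3, -0.2, -0.4]
gripper_width: 0.749
grasp_force: 0.0
```

Run:
```python
from h import *
for i in range(3): print(np.round(g(bot.read_camera("top")),1))
st()
```

```text
[-32.  -21.1]
[-32.  -20.5]
[-32.  -20.2]
t 34.6 p [ 0.4788 -0.3845  0.0369] yaw -70.02 q7 -1.82 F [-0.4  1.  -0.7] w 0.756
```

Emit:
send_rows --deltas "0 0 0 -8; 0 0 0 -16; 0 0 0 -24; 0 0 0 -32; 0 0 0 -40"

```text
t: 35.1
eef_pos: [0.4787, -0.3845, 0.0369]
tool_rot: [0.0, 0.967, -0.256, 0.0]
contact_force: [-0.6, 0.1, 0.5]
gripper_width: 0.749
grasp_force: 0.0
```

Emit:
send_rows --deltas "0 0 0 -4; 0 0 0 -4; 0 0 0 -4"

```text
t: 35.4
eef_pos: [0.4786, -0.3846, 0.0369]
tool_rot: [-0.0, 0.974, -0.226, 0.0]
contact_force: [0.1, -0.4, 0.1]
gripper_width: 0.752
grasp_force: 0.0
```

Emit:
send_rows --deltas "0 0 0 0; 0 0 0 0; 0 0 0 0; 0 0 0 0" --claw 0 --force 20

```text
t: 35.8
eef_pos: [0.4794, -0.3833, 0.0373]
tool_rot: [-0.001, 0.974, -0.225, 0.0]
contact_force: [-0.2, 2.8, 4.4]
gripper_width: 0.513
grasp_force: 20.6
```

Run:
```python
from h import *
for i in range(6): p=bot.read_camera("top"); o=bot.get_obs(); print(np.round(g(p),1),np.round(o["torque"],2),round(o["grasp_force"],1))
st()
```

```text
[-32.  -17.4] [ 0.8  -0.04  0.18] 20.6
[-32.  -16.8] [ 0.86 -0.05  0.14] 20.6
[-32.  -17.6] [ 0.43 -0.28 -0.38] 20.4
[-32.  -18.4] [ 0.49 -0.11 -0.29] 20.5
[-32.  -17.4] [ 0.7  -0.07 -0.05] 20.6
[-32.  -16.6] [ 0.84 -0.18  0.28] 20.7
t 36.1 p [ 0.4792 -0.3833  0.0368] yaw -26.01 q7 -1.2 F [1.8 3.1 0.7] w 0.507
```

Emit:
send_rows --deltas "0 0 0 3; 0 0 0 6; 0 0 0 9; 0 0 0 12; 0 0 0 15"

```text
t: 36.6
eef_pos: [0.4791, -0.3838, 0.0366]
tool_rot: [-0.0, 0.936, -0.351, -0.0]
contact_force: [3.1, 3.9, -0.1]
gripper_width: 0.51
grasp_force: 20.8
```

Emit:
send_rows --deltas "0 0 0 3; 0 0 0 6; 0 0 0 9; 0 0 0 12; 0 0 0 15"

```text
t: 37.1
eef_pos: [0.479, -0.3845, 0.0368]
tool_rot: [0.0, 0.882, -0.471, 0.0]
contact_force: [-0.2, 0.3, 0.2]
gripper_width: 0.511
grasp_force: 20.7
```

Run:
```python
from h import *
for i in range(6): p=bot.read_camera("top"); o=bot.get_obs(); print(np.round(g(p),1),np.round(o["torque"],2),round(o["grasp_force"],1))
st()
```

```text
[-32.  -21.6] [ 0.42 -0.31  0.12] 20.8
[-32. -21.] [ 0.47 -0.34  0.34] 20.8
[-32.  -21.3] [ 0.45 -0.44  0.36] 20.7
[-32.  -22.1] [ 0.37 -0.53  0.08] 20.7
[-32.1 -23. ] [ 0.28 -0.48 -0.26] 20.7
[-32.  -23.5] [ 0.3  -0.35 -0.4 ] 20.7
t 37.4 p [ 0.4789 -0.3844  0.0369] yaw -55.97 q7 -1.62 F [1.  2.1 0.4] w 0.51
```

Emit:
send_rows --deltas "0 0 0 3; 0 0 0 6; 0 0 0 9; 0 0 0 12; 0 0 0 15"

```text
t: 37.9
eef_pos: [0.4785, -0.385, 0.037]
tool_rot: [0.0, 0.813, -0.582, 0.0]
contact_force: [1.4, -0.3, 0.8]
gripper_width: 0.508
grasp_force: 20.7
```

Emit:
send_rows --deltas "0 0 0 3; 0 0 0 6; 0 0 0 9; 0 0 0 12; 0 0 0 15"

```text
t: 38.4
eef_pos: [0.4779, -0.3852, 0.037]
tool_rot: [0.0, 0.73, -0.683, -0.0]
contact_force: [1.5, 0.8, -0.2]
gripper_width: 0.512
grasp_force: 20.7
```

Emit:
send_rows --deltas "0 0 0 3; 0 0 0 6; 0 0 0 9; 0 0 0 12; 0 0 0 15"

```text
t: 38.9
eef_pos: [0.4771, -0.3851, 0.0368]
tool_rot: [-0.001, -0.635, 0.773, 0.001]
contact_force: [-2.1, -1.1, 0.3]
gripper_width: 0.511
grasp_force: 20.9
```

Run:
```python
from h import *
for i in range(6): p=bot.read_camera("top"); o=bot.get_obs(); print(np.round(g(p),1),np.round(o["torque"],2),round(o["grasp_force"],1))
st()
```

```text
[-32.  -26.1] [ 0.    0.39 -0.19] 21.0
[-32. -25.] [0.01 0.51 0.13] 21.0
[-32.  -24.2] [0.15 0.38 0.4 ] 21.0
[-32.  -24.1] [0.25 0.45 0.34] 21.0
[-32.  -25.1] [0.33 0.56 0.09] 21.0
[-32. -26.] [ 0.36  0.79 -0.19] 21.0
t 39.2 p [ 0.4773 -0.3846  0.0367] yaw -101.01 q7 -2.25 F [-3.5  0.8  0.5] w 0.507
```

Emit:
send_rows --deltas "0 0 0 0; 0 0 0 0; 0 0 0 -8; 0 0 0 -16; 0 0 0 -24" --claw 0.75

```text
t: 39.7
eef_pos: [0.4795, -0.3848, 0.0372]
tool_rot: [-0.0, 0.784, -0.62, 0.001]
contact_force: [-0.3, 0.1, 0.4]
gripper_width: 0.752
grasp_force: 0.0
```

Emit:
send_rows --deltas "0 0 0 -8; 0 0 0 -16; 0 0 0 -24; 0 0 0 -32; 0 0 0 -40"

```text
t: 40.2
eef_pos: [0.4795, -0.3849, 0.0373]
tool_rot: [0.0, 0.949, -0.315, 0.001]
contact_force: [-0.4, -0.5, 1.1]
gripper_width: 0.754
grasp_force: 0.0
```

Run:
```python
from h import *
for i in range(4): p=bot.read_camera("top"); print(np.round(g(p),1))
to([.478,-.384,.035])
```

```text
[-32.1 -25.6]
[-32.  -25.6]
[-32.  -25.7]
[-32.  -25.7]
t 40.4 p [ 0.4791 -0.3848  0.0372] yaw -37.24 q7 -1.36 F [-0.5  0.1 -0. ] w 0.751
tool delta [-0.0013  0.      0.0022]
```

Emit:
send_rows --deltas "-0.001 0 0 0; -0.001 0 0 0; -0.001 0 0 0; -0.001 0 0 0" --claw 0 --force 25

```text
t: 40.8
eef_pos: [0.4785, -0.3831, 0.0373]
tool_rot: [-0.001, 0.948, -0.318, 0.0]
contact_force: [-0.1, 2.9, 5.2]
gripper_width: 0.506
grasp_force: 25.4
```

Emit:
send_rows --deltas "0 0 0 5; 0 0 0 10; 0 0 0 15; 0 0 0 20; 0 0 0 25"

```text
t: 41.3
eef_pos: [0.4782, -0.3836, 0.0368]
tool_rot: [-0.0, 0.856, -0.517, 0.0]
contact_force: [2.4, 2.7, 0.2]
gripper_width: 0.505
grasp_force: 25.9
```

Emit:
send_rows --deltas "0 0 0 5; 0 0 0 10; 0 0 0 15; 0 0 0 20; 0 0 0 25"

```text
t: 41.8
eef_pos: [0.4778, -0.3839, 0.0368]
tool_rot: [0.0, 0.724, -0.69, 0.0]
contact_force: [1.3, 1.3, -0.1]
gripper_width: 0.514
grasp_force: 25.9
```

Run:
```python
from h import *
for i in range(6): p=bot.read_camera("top"); o=bot.get_obs(); print(np.round(g(p),1),np.round(o["torque"],2),round(o["grasp_force"],1))
st()
```

```text
[-32.  -31.5] [ 0.07 -0.09 -0.33] 26.0
[-32.  -31.3] [ 0.01  0.09 -0.5 ] 26.0
[-32.  -30.8] [-0.06  0.2  -0.4 ] 26.0
[-32.  -29.9] [-0.01  0.13 -0.13] 25.9
[-32. -29.] [0.04 0.04 0.15] 25.9
[-32.  -28.5] [ 0.06 -0.09  0.37] 25.8
t 42.1 p [ 0.4777 -0.3839  0.0368] yaw -86.95 q7 -2.05 F [0.2 0.5 0.3] w 0.513
```

Oscillating around -30. A little more turn, then release and measure.

Emit:
send_rows --deltas "0 0 0 4; 0 0 0 8; 0 0 0 12; 0 0 0 15; 0 0 0 15"

```text
t: 42.6
eef_pos: [0.4774, -0.3839, 0.0368]
tool_rot: [-0.0, -0.629, 0.777, 0.0]
contact_force: [-0.7, 2.0, -0.5]
gripper_width: 0.503
grasp_force: 25.9
```

Emit:
send_rows --deltas "0 0 0 0; 0 0 0 0; 0 0 0 0; 0 0 0 0; 0 0 0 0" --claw 0.75

```text
t: 43.1
eef_pos: [0.4779, -0.384, 0.037]
tool_rot: [0.0, -0.629, 0.777, -0.0]
contact_force: [-0.8, -0.2, 0.4]
gripper_width: 0.748
grasp_force: 0.0
```

Run:
```python
from h import *
for i in range(4): p=bot.read_camera("top"); print(np.round(g(p),1))
st()
```

```text
[-32.  -30.8]
[-32.  -30.8]
[-32.  -30.8]
[-32.  -30.8]
t 43.3 p [ 0.4778 -0.384   0.0369] yaw -102.03 q7 -2.26 F [-0.8 -0.2  0.4] w 0.75
```

Emit:
send_rows --deltas "0 0 -0.02 0; 0 0 -0.06 0; 0 0 -0.1 0; 0 0 -0.14 0; 0 0 -0.16 0"

```text
t: 43.8
eef_pos: [0.4786, -0.3854, 0.2005]
tool_rot: [0.001, -0.629, 0.778, -0.002]
contact_force: [0.3, 0.1, -0.5]
gripper_width: 0.752
grasp_force: 0.0
```

Emit:
send_rows --deltas "0 0 0 -8; 0 0 0 -16; 0 0 0 -24; 0 0 0 -32; 0 0 0 -40" --claw 1

```text
t: 44.3
eef_pos: [0.4777, -0.3839, 0.1969]
tool_rot: [-0.0, 0.858, -0.513, 0.0]
contact_force: [0.3, 0.7, -0.6]
gripper_width: 0.996
grasp_force: 0.0
```

Emit:
send_rows --deltas "0 0 0 -8; 0 0 0 -16; 0 0 0 -24; 0 0 0 -32; 0 0 0 -40"

```text
t: 44.8
eef_pos: [0.4776, -0.384, 0.1969]
tool_rot: [-0.0, 0.982, -0.188, -0.0]
contact_force: [-0.3, 0.2, -0.8]
gripper_width: 0.996
grasp_force: 0.0
```

```bash
cat >> h.py <<'E'
def prof(w):
    for c in("side","top"):
        o=bot.get_obs(); R=yaw_of(o["tool_rot"]); p=bot.read_camera(c)
        v,u=np.mgrid[0:400,0:640]; W=world(p,np.c_[u.ravel(),v.ravel()]); d=(W-o["eef_pos"])@R
        ok=(p["depth"].ravel()>0)&(W[:,2]>.13)&(np.abs(d[:,:2]).max(1)<.12)
        d=d[ok]
        for z in np.arange(-.03,-.2,-.01):
            k=(d[:,2]<z)&(d[:,2]>z-.01)
            if k.sum()>3: print(c,w,round(-z*1000),"x",(np.percentile(d[k,0],[1,99])*1e3).round(),"y",(np.percentile(d[k,1],[1,99])*1e3).round(),k.sum())
E
python3 - <<'E'
from h import *
st(); p=bot.read_camera("top"); print(g(p)); im=gap(p)[0]; cv2.imwrite("pics/rect2.png",cv2.resize(im[:,:,::-1],None,fx=2.5,fy=2.5))
prof(1.0)
E
```

```text
t 44.8 p [ 0.4776 -0.384   0.1969] yaw -21.72 q7 -1.17 F [-0.3  0.2 -0.8] w 0.996
(np.float64(-31.999930216329464), np.float64(-30.843131529427115))
side 1.0 40 x [-9.  9.] y [-55.  48.] 16
side 1.0 50 x [-13.  11.] y [-59.  54.] 38
side 1.0 60 x [-12.  13.] y [-58.  53.] 41
side 1.0 70 x [-13.  10.] y [-58.  57.] 38
side 1.0 80 x [-13.  14.] y [-72.  59.] 32
side 1.0 90 x [-13.  12.] y [-77.  70.] 82
side 1.0 100 x [-17.  14.] y [-76.  71.] 98
side 1.0 110 x [-17.  14.] y [-76.  69.] 97
side 1.0 120 x [-19.  12.] y [-74.  67.] 96
side 1.0 130 x [-19.  10.] y [-72.  63.] 129
side 1.0 140 x [-13.  13.] y [-71.  64.] 89
side 1.0 150 x [-36.  12.] y [-40.   2.] 30
side 1.0 160 x [-40.  15.] y [-41.  17.] 76
side 1.0 170 x [-39.  21.] y [-39.  18.] 79
side 1.0 180 x [-39.  16.] y [-41.  18.] 72
side 1.0 190 x [-39.  22.] y [-40.  20.] 82
top 1.0 90 x [-14.   9.] y [-73. -43.] 17
top 1.0 100 x [-18.  12.] y [-74. -28.] 35
top 1.0 110 x [-18.  15.] y [-73. -28.] 36
top 1.0 120 x [-18.  13.] y [-72. -25.] 23
top 1.0 130 x [-15.  10.] y [-70. -27.] 22
top 1.0 140 x [-16.  10.] y [-69. -30.] 86
top 1.0 150 x [-21.   8.] y [-67. -29.] 15
top 1.0 160 x [-37.  20.] y [-38. -11.] 21
top 1.0 170 x [-36.  26.] y [-39. -15.] 26
top 1.0 180 x [-31.  16.] y [-37. -23.] 22
top 1.0 190 x [-29.  24.] y [-37. -26.] 24
```

View pics/rect2.png

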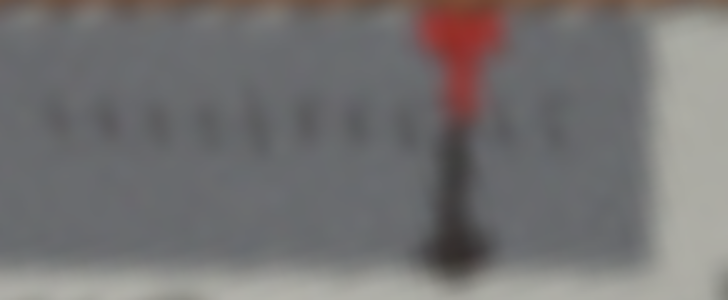

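Pointer aligned: the mark and the pointer shaft both sit at x≈460 in the patch. Next is the cover tab.

Emit:
send_rows --deltas "-0.02 -0.03 0 -2; -0.04 -0.06 0 -4; -0.06 -0.09 0 -6; -0.08 -0.123 0 -7.8; -0.08 -0.123 0 -7.8" --claw 0.5

```text
t: 45.45
eef_pos: [0.4494, -0.2347, 0.1965]
tool_rot: [-0.002, 0.992, -0.122, -0.001]
contact_force: [0.3, -0.4, 0.2]
gripper_width: 0.501
grasp_force: 0.0
```

Run:
```python
from h import *
to([.449,-.240,.065])
p=bot.read_camera("side")
for n in("cover_tab","cover_hinge","box4_mid","box2_mid","toggle_tip"):
    for r in bot.landmark_of(p,n)[:3]: print(n,round(r["confidence"],2),np.round(r["xyz"],3))
```

```text
t 45.45 p [ 0.4494 -0.2347  0.1965] yaw -14.06 q7 -1.33 F [ 0.3 -0.4  0.2] w 0.501
tool delta [0.0011 0.0056 0.1314]
cover_tab 0.7 [ 0.451 -0.241  0.104]
cover_hinge 0.89 [ 0.555 -0.265  0.099]
cover_hinge 0.42 [ 0.45  -0.242  0.106]
box4_mid 0.89 [ 0.278 -0.31   0.044]
box4_mid 0.87 [0.323 0.277 0.043]
box2_mid 0.6 [0.64  0.197 0.077]
box2_mid 0.58 [ 0.556 -0.268  0.097]
box2_mid 0.57 [0.522 0.421 0.041]
```

Emit:
send_rows --deltas "0 0 0.03 0; 0 0 0.06 0; 0 0 0.07 0; 0 0 0.07 0; 0 0 0.07 0"

```text
t: 46.25
eef_pos: [0.4503, -0.2408, 0.1277]
tool_rot: [0.0, 0.992, -0.124, 0.0]
contact_force: [1.1, 0.1, -0.0]
gripper_width: 0.5
grasp_force: 0.0
```

Run:
```python
from h import *
to([.450,-.2405,.065])
p=bot.read_camera("top"); print(g(p))
for n in("box4_mid","box2_mid"):
    for r in bot.landmark_of(p,n)[:3]: print(n,round(r["confidence"],2),np.round(r["xyz"],3))
```

```text
t 46.25 p [ 0.4503 -0.2408  0.1277] yaw -14.3 q7 -1.27 F [ 1.1  0.1 -0. ] w 0.5
tool delta [-0.0004 -0.0002  0.0627]
(np.float64(-32.061702336540435), np.float64(-30.741864041833367))
box4_mid 0.76 [0.612 0.003 0.08 ]
box4_mid 0.68 [0.327 0.277 0.044]
box4_mid 0.44 [ 0.273 -0.312  0.041]
box2_mid 0.91 [0.637 0.196 0.082]
box2_mid 0.91 [0.522 0.416 0.045]
```

Box4 was knocked aside, and the network puts it at (0.612, 0.003). I'll measure how it now stands.

Run:
```python
from h import *
p=bot.read_camera("top")
c=px(p,[.612,.003,.122])[0]; print(c,handle(p,c,.122).round(3)); c2=px(p,[.638,.197,.122])[0]; print(handle(p,c2,.122).round(3))
for n,z in(("box4_mid",.094),):
    for r in bot.masks_of(p,n)[:3]: 
        R=rect(r["mask"],p,z); print(round(r["confidence"],2),R, np.round(cv2.boxPoints(R)).tolist())
for i in range(1):
  q=bot.read_camera("side")
  for r in bot.landmark_of(q,"box4_mid")[:3]: print(round(r["confidence"],2),np.round(r["xyz"],3))
```

```text
[323.05895847 179.79742646] [ 0.61   0.    58.405 12.262 -0.19  80.   ]
[ 0.636  0.194 58.431 12.234 -2.116 82.   ]
0.95 ((326.47064208984375, 270.53863525390625), (98.36676788330078, 79.51286315917969), 37.613258361816406) [[263.0, 272.0], [312.0, 209.0], [390.0, 269.0], [341.0, 332.0]]
0.68 ((629.9473876953125, 112.18645477294922), (345.6447448730469, 164.909423828125), 88.98078918457031) [[544.0, -59.0], [709.0, -62.0], [715.0, 284.0], [551.0, 286.0]]
0.64 ((275.5933837890625, -339.4753112792969), (25.989004135131836, 45.95149230957031), 45.86566925048828) [[250.0, -333.0], [283.0, -365.0], [301.0, -346.0], [268.0, -314.0]]
0.74 [0.321 0.275 0.045]
0.69 [ 0.278 -0.31   0.041]
0.66 [ 0.611 -0.     0.077]
```

Box4 still stands square and wholly on the plate, about -31 mm in x and -116 mm in y from its centre. I'll leave it and carry on with the tab.

Emit:
send_rows --deltas "0 0 0.03 0; 0 0 0.05 0; 0 0 0.062 0; 0 0 0.062 0; 0 0 0.062 0"

```text
t: 47.1
eef_pos: [0.4502, -0.2402, 0.0654]
tool_rot: [0.0, 0.992, -0.124, 0.0]
contact_force: [-0.2, 0.7, -0.3]
gripper_width: 0.502
grasp_force: 0.0
```

Emit:
send_rows --deltas "0 0 0 0; 0 0 0 0; 0 0 0 0; 0 0 0 0" --claw 0 --force 30

```text
t: 47.5
eef_pos: [0.4502, -0.2416, 0.066]
tool_rot: [0.001, 0.992, -0.124, 0.001]
contact_force: [-2.9, -4.5, 5.4]
gripper_width: 0.197
grasp_force: 33.1
```

Run:
```python
from h import *
st()
a=np.arange(0,1.96,.19); b=a+.0286
print(np.c_[a,(.105*np.cos(.0286)-.105*np.cos(b)),-(.105*np.sin(b)-.003)].round(4))
```

```text
t 47.5 p [ 0.4502 -0.2416  0.066 ] yaw -14.27 q7 -1.21 F [-2.9 -4.5  5.4] w 0.197
[[ 0.      0.     -0.    ]
 [ 0.19    0.0025 -0.0198]
 [ 0.38    0.0086 -0.0387]
 [ 0.57    0.0182 -0.0562]
 [ 0.76    0.0309 -0.0715]
 [ 0.95    0.0463 -0.0841]
 [ 1.14    0.0639 -0.0936]
 [ 1.33    0.0828 -0.0996]
 [ 1.52    0.1026 -0.102 ]
 [ 1.71    0.1225 -0.1005]
 [ 1.9     0.1417 -0.0954]]
```

Emit:
send_rows --deltas "0.0025 0 -0.02 0; 0.0085 0 -0.0385 0; 0.018 0 -0.056 0; 0.031 0 -0.0715 0; 0.031 0 -0.0715 0"

```text
t: 48.0
eef_pos: [0.4811, -0.2493, 0.1384]
tool_rot: [0.001, 0.992, -0.124, 0.001]
contact_force: [-2.9, -4.6, 1.3]
gripper_width: 0.201
grasp_force: 31.2
```

Emit:
send_rows --deltas "0.0155 0 -0.0125 0; 0.033 0 -0.022 0; 0.052 0 -0.028 0; 0.0715 0 -0.0305 0; 0.0715 0 -0.0305 0"

```text
t: 48.5
eef_pos: [0.5505, -0.2665, 0.1678]
tool_rot: [0.001, 0.992, -0.124, 0.001]
contact_force: [-2.0, -1.1, 6.5]
gripper_width: 0.2
grasp_force: 30.1
```

Run:
```python
from h import *
st()
p=bot.read_camera("side"); save(p,"s5.png",(340,90,460,190),6)
for n in("cover_tab","cover_hinge","toggle_tip"):
    for r in bot.landmark_of(p,n)[:3]: print(n,round(r["confidence"],2),np.round(r["xyz"],3))
```

```text
t 48.5 p [ 0.5505 -0.2665  0.1678] yaw -14.24 q7 -1.28 F [-2.  -1.1  6.5] w 0.2
cover_tab 0.64 [ 0.539 -0.265  0.205]
cover_tab 0.56 [0.644 0.117 0.035]
cover_hinge 0.58 [ 0.555 -0.266  0.101]
cover_hinge 0.22 [ 0.49  -0.252  0.096]
toggle_tip 0.36 [ 0.49  -0.252  0.094]
```

View pics/s5.png

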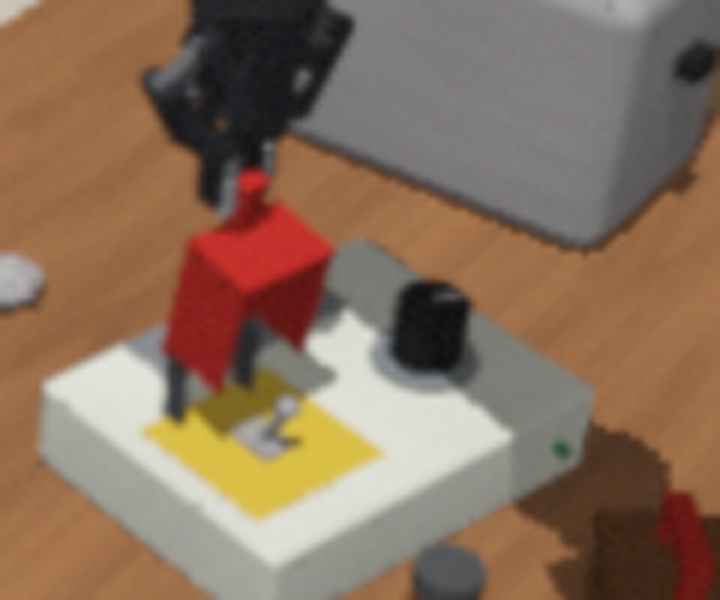

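The cover is up, and the toggle shows at off near crop (285,410). I'll take the cover further back, then let go.

Emit:
send_rows --deltas "0.01 0 0.0005 0; 0.02 0 0.0015 0; 0.03 0 0.004 0; 0.041 0 0.008 0; 0.041 0 0.008 0"

```text
t: 49.2
eef_pos: [0.5913, -0.2765, 0.1605]
tool_rot: [0.001, 0.992, -0.124, 0.002]
contact_force: [0.4, -2.1, 9.9]
gripper_width: 0.201
grasp_force: 29.3
```

Emit:
send_rows --deltas "0 0 0 0; 0 0 0 0; 0 0 0 0; 0 0 0 0" --claw 0.5

```text
t: 49.6
eef_pos: [0.5886, -0.2745, 0.1585]
tool_rot: [-0.0, 0.992, -0.124, -0.0]
contact_force: [-0.4, 0.3, 0.2]
gripper_width: 0.503
grasp_force: 0.0
```

Emit:
send_rows --deltas "0 0 -0.02 0; 0 0 -0.045 0; 0 0 -0.07 0; 0 0 -0.09 0; 0 0 -0.09 0"

```text
t: 50.1
eef_pos: [0.5904, -0.2759, 0.252]
tool_rot: [0.0, 0.992, -0.124, 0.003]
contact_force: [1.1, -0.1, -0.7]
gripper_width: 0.502
grasp_force: 0.0
```

Run:
```python
from h import *
st()
for c in("side","top"):
  p=bot.read_camera(c)
  for n in("cover_tab","cover_hinge","toggle_tip"):
    for r in bot.landmark_of(p,n)[:2]: print(c,n,round(r["confidence"],2),np.round(r["xyz"],3))
to([.431,-.238,.25])
```

```text
t 50.1 p [ 0.5904 -0.2759  0.252 ] yaw -14.24 q7 -1.31 F [ 1.1 -0.1 -0.7] w 0.502
side cover_tab 0.96 [ 0.576 -0.273  0.204]
side cover_hinge 0.66 [ 0.558 -0.265  0.103]
side cover_hinge 0.6 [ 0.477 -0.384  0.086]
side toggle_tip 0.58 [ 0.49  -0.251  0.093]
top cover_tab 0.82 [ 0.577 -0.268  0.206]
top cover_tab 0.44 [0.639 0.114 0.037]
top toggle_tip 0.56 [ 0.499 -0.25   0.092]
t 50.5 p [ 0.5885 -0.275   0.248 ] yaw -14.23 q7 -1.31 F [-0.8 -0.5 -1.5] w 0.498
tool delta [-0.1618  0.0029 -0.0018]
```

Emit:
send_rows --deltas "-0.045 0 0 0; -0.09 0 0 0; -0.133 0 0 0; -0.133 0 0.04 0; -0.133 0 0.06 0" --claw 0

```text
t: 51.0
eef_pos: [0.4582, -0.2417, 0.1878]
tool_rot: [-0.001, 0.992, -0.124, 0.0]
contact_force: [-0.3, 0.3, 0.3]
gripper_width: 0.003
grasp_force: 0.0
```

Emit:
send_rows --deltas "0 0 0.04 0; 0 0 0.08 0; 0 0 0.11 0; 0 0 0.133 0; 0 0 0.133 0"

```text
t: 51.5
eef_pos: [0.4575, -0.2415, 0.053]
tool_rot: [-0.0, 0.992, -0.124, -0.003]
contact_force: [-0.5, 1.4, 0.9]
gripper_width: 0.001
grasp_force: 0.0
```

Emit:
send_rows --deltas "0 0 0 0"

```text
t: 51.6
eef_pos: [0.4599, -0.2427, 0.0561]
tool_rot: [0.0, 0.992, -0.124, -0.0]
contact_force: [1.1, 0.0, 0.8]
gripper_width: 0.001
grasp_force: 0.0
```

Run:
```python
from h import *
to([.5063,-.2545,.055])
```

```text
t 51.6 p [ 0.4599 -0.2427  0.0561] yaw -14.25 q7 -1.2 F [1.1 0.  0.8] w 0.001
tool delta [ 0.0479 -0.      0.001 ]
```

Emit:
send_rows --deltas "0.01 0 0 0; 0.02 0 0 0; 0.028 0 0 0; 0.034 0 0 0; 0.038 0 0 0"

```text
t: 52.1
eef_pos: [0.4978, -0.252, 0.0562]
tool_rot: [0.0, 0.992, -0.124, 0.0]
contact_force: [-1.4, 0.4, 1.4]
gripper_width: 0.001
grasp_force: 0.5
```

Emit:
send_rows --deltas "0.003 0 0 0; 0.006 0 0 0; 0.009 0 0 0; 0.009 0 0 0"

```text
t: 52.5
eef_pos: [0.5057, -0.2541, 0.0558]
tool_rot: [0.0, 0.992, -0.124, -0.0]
contact_force: [-0.6, -0.3, -0.1]
gripper_width: 0.001
grasp_force: 0.2
```

Run:
```python
from h import *
st()
for c in("side","top"):
  p=bot.read_camera(c)
  for n in("cover_tab","toggle_tip"):
    for r in bot.landmark_of(p,n)[:2]: print(c,n,round(r["confidence"],2),np.round(r["xyz"],3))
```

```text
t 52.5 p [ 0.5057 -0.2541  0.0558] yaw -14.23 q7 -1.21 F [-0.6 -0.3 -0.1] w 0.001
side cover_tab 0.86 [ 0.577 -0.275  0.202]
top cover_tab 0.78 [ 0.572 -0.269  0.203]
```

Emit:
send_rows --deltas "0.003 0 0 0; 0.005 0 0 0; 0.005 0 0 0"

```text
t: 53.1
eef_pos: [0.5072, -0.2546, 0.0553]
tool_rot: [-0.001, 0.992, -0.124, -0.003]
contact_force: [-9.0, 2.2, 5.4]
gripper_width: 0.003
grasp_force: 5.2
```

Emit:
send_rows --deltas "-0.02 0 0 0; -0.05 0 0 0; -0.07 0 0 0; -0.07 0 -0.04 0; -0.07 0 -0.08 0"

```text
t: 53.6
eef_pos: [0.4412, -0.2378, 0.1362]
tool_rot: [-0.0, 0.992, -0.124, -0.001]
contact_force: [1.5, 0.7, 0.4]
gripper_width: -0.001
grasp_force: 0.0
```

Run:
```python
from h import *
st()
for c in("side","top"):
  p=bot.read_camera(c)
  if c=="side": save(p,"s6.png",(340,90,460,190),6)
  for n in("cover_tab","toggle_tip","cover_hinge"):
    for r in bot.landmark_of(p,n)[:2]: print(c,n,round(r["confidence"],2),np.round(r["xyz"],3))
```

```text
t 53.6 p [ 0.4412 -0.2378  0.1362] yaw -14.27 q7 -1.28 F [1.5 0.7 0.4] w -0.001
side cover_tab 0.63 [ 0.577 -0.273  0.204]
side toggle_tip 0.45 [ 0.521 -0.257  0.099]
side cover_hinge 0.7 [ 0.554 -0.266  0.102]
top cover_tab 0.65 [ 0.524 -0.255  0.093]
top cover_tab 0.53 [ 0.646  0.436 -0.003]
top toggle_tip 0.39 [ 0.527 -0.256  0.094]
top cover_hinge 0.96 [ 0.549 -0.269  0.103]
```

View pics/s6.png

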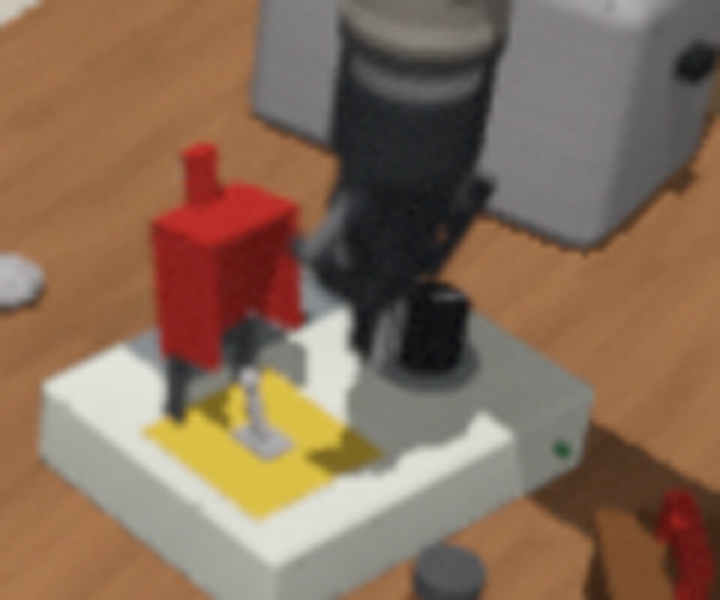

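Toggle is fully on (tip near crop (250,380), leaning back). Now regrip the tab and close the cover.

Emit:
send_rows --deltas "0 0 -0.04 0; 0 0 -0.08 0; 0 0 -0.115 0; 0 0 -0.115 0" --claw 0.5

```text
t: 54.4
eef_pos: [0.4449, -0.2394, 0.2546]
tool_rot: [0.001, 0.992, -0.124, 0.003]
contact_force: [0.1, -0.0, -0.1]
gripper_width: 0.501
grasp_force: 0.0
```

Emit:
send_rows --deltas "0.045 0 0 0; 0.09 0 0 0; 0.13 0 0 0; 0.14 0 0 0; 0.14 0 0 0"

```text
t: 54.9
eef_pos: [0.5785, -0.2723, 0.2484]
tool_rot: [0.0, 0.992, -0.124, -0.002]
contact_force: [-0.7, 0.8, 0.7]
gripper_width: 0.5
grasp_force: 0.0
```

Run:
```python
from h import *
p=bot.read_camera("side")
for r in bot.landmark_of(p,"cover_tab")[:2]: print(round(r["confidence"],2),np.round(r["xyz"],3))
to([.577,-.272,.165])
```

```text
0.85 [ 0.577 -0.274  0.205]
0.23 [ 0.644  0.433 -0.002]
t 55.0 p [ 0.5766 -0.2726  0.2496] yaw -14.29 q7 -1.3 F [-0.2  1.1 -0.9] w 0.499
tool delta [ 0.0005 -0.0007  0.0846]
```

Emit:
send_rows --deltas "0 0 0.03 0; 0 0 0.06 0; 0 0 0.08 0; 0 0 0.085 0; 0 0 0.085 0"

```text
t: 55.5
eef_pos: [0.577, -0.2724, 0.1658]
tool_rot: [-0.0, 0.992, -0.124, -0.001]
contact_force: [-0.0, 0.1, -0.3]
gripper_width: 0.5
grasp_force: 0.0
```

Emit:
send_rows --deltas "0 0 0 0; 0 0 0 0; 0 0 0 0; 0 0 0 0" --claw 0 --force 30

```text
t: 55.9
eef_pos: [0.5792, -0.2735, 0.1676]
tool_rot: [0.001, 0.992, -0.124, 0.001]
contact_force: [-0.4, -0.9, 7.0]
gripper_width: 0.207
grasp_force: 31.9
```

Emit:
send_rows --deltas "-0.022 0 -0.003 0; -0.0425 0 -0.0015 0; -0.063 0 0.004 0; -0.0815 0 0.0135 0; -0.098 0 0.0265 0"

```text
t: 56.4
eef_pos: [0.4837, -0.25, 0.1418]
tool_rot: [0.001, 0.992, -0.124, 0.002]
contact_force: [-3.2, -2.8, 8.2]
gripper_width: 0.201
grasp_force: 36.7
```

Emit:
send_rows --deltas "-0.0135 0 0.016 0; -0.0235 0 0.0345 0; -0.03 0 0.0545 0; -0.032 0 0.0725 0; -0.032 0 0.0745 0"

```text
t: 56.9
eef_pos: [0.4477, -0.2411, 0.0631]
tool_rot: [0.0, 0.992, -0.125, -0.003]
contact_force: [-9.8, -2.3, 5.5]
gripper_width: 0.2
grasp_force: 41.5
```

Run:
```python
from h import *
st()
p=bot.read_camera("side")
for n in("cover_tab","cover_hinge"):
    for r in bot.landmark_of(p,n)[:2]: print(n,round(r["confidence"],2),np.round(r["xyz"],3))
```

```text
t 56.9 p [ 0.4477 -0.2411  0.0631] yaw -14.34 q7 -1.19 F [-9.8 -2.3  5.5] w 0.2
cover_tab 0.7 [ 0.452 -0.242  0.112]
cover_hinge 0.73 [ 0.553 -0.268  0.105]
```

Emit:
send_rows --deltas "0.003 0 0.002 0; 0.003 0 0.005 0; 0.003 0 0.007 0; 0.003 0 0.007 0"

```text
t: 57.45
eef_pos: [0.4481, -0.2411, 0.0562]
tool_rot: [-0.001, 0.992, -0.125, -0.006]
contact_force: [-14.4, -2.5, 2.4]
gripper_width: 0.204
grasp_force: 42.1
```

Emit:
send_rows --deltas "0 0 0 0; 0 0 0 0; 0 0 0 0; 0 0 -0.04 0; 0 0 -0.08 0" --claw 0.5

```text
t: 57.95
eef_pos: [0.4548, -0.2408, 0.1383]
tool_rot: [-0.0, 0.992, -0.124, -0.001]
contact_force: [1.0, 0.6, 1.0]
gripper_width: 0.502
grasp_force: 0.0
```

Run:
```python
from h import *
st()
for c in("side","top"):
  p=bot.read_camera(c)
  for n in("cover_tab","cover_hinge","box4_mid","box2_mid"):
    for r in bot.landmark_of(p,n)[:2]: print(c,n,round(r["confidence"],2),np.round(r["xyz"],3))
  W=world(p,px(p,[[.47,-.245,.112],[.48,-.247,.112],[.53,-.26,.112],[.54,-.263,.112],[.50,-.253,.112]]).round()); print(W.round(3).tolist())
print(g(p)); to([.470,-.2455,.15])
```

```text
t 57.95 p [ 0.4548 -0.2408  0.1383] yaw -14.21 q7 -1.26 F [1.  0.6 1. ] w 0.502
side cover_tab 0.61 [ 0.45  -0.244  0.107]
side cover_hinge 0.89 [ 0.55  -0.265  0.1  ]
side box4_mid 0.94 [0.612 0.001 0.078]
side box4_mid 0.94 [0.325 0.277 0.045]
side box2_mid 0.98 [0.523 0.421 0.046]
side box2_mid 0.92 [0.641 0.196 0.076]
[[0.471, -0.243, 0.114], [0.482, -0.251, 0.107], [0.53, -0.262, 0.111], [0.541, -0.267, 0.111], [0.503, -0.258, 0.11]]
top cover_tab 0.7 [ 0.448 -0.238  0.106]
top cover_hinge 0.75 [ 0.545 -0.266  0.102]
top cover_hinge 0.37 [ 0.643  0.436 -0.003]
top box4_mid 0.92 [0.613 0.001 0.08 ]
top box4_mid 0.9 [0.328 0.278 0.043]
top box2_mid 0.8 [0.637 0.195 0.08 ]
top box2_mid 0.8 [0.52  0.419 0.047]
[[0.467, -0.204, 0.354], [0.475, -0.211, 0.316], [0.529, -0.26, 0.113], [0.542, -0.265, 0.105], [0.501, -0.252, 0.108]]
(np.float64(-32.025265827724205), np.float64(-30.806339517737438))
t 58.45 p [ 0.4546 -0.241   0.137 ] yaw -14.23 q7 -1.26 F [-1.2 -0.4 -0.1] w 0.502
tool delta [ 0.016   0.0005 -0.013 ]
```

Emit:
send_rows --deltas "0 0 -0.04 0; 0 0 -0.08 0; 0 0 -0.1 0; 0 0 -0.1 0; 0 0 -0.1 0"

```text
t: 58.95
eef_pos: [0.4549, -0.2411, 0.2373]
tool_rot: [-0.0, 0.992, -0.124, -0.0]
contact_force: [-0.3, 0.1, -0.1]
gripper_width: 0.5
grasp_force: 0.0
```

Run:
```python
from h import *
st(); p=bot.read_camera("top"); print(g(p))
for n in("cover_tab","box4_mid","box2_mid"):
    for r in bot.landmark_of(p,n)[:2]: print(n,round(r["confidence"],2),np.round(r["xyz"],3))
print(bot.hand_in())
```

```text
t 58.95 p [ 0.4549 -0.2411  0.2373] yaw -14.23 q7 -1.34 F [-0.3  0.1 -0.1] w 0.5
(np.float64(-32.01690368029504), np.float64(-30.86233088060773))
cover_tab 0.96 [ 0.448 -0.239  0.103]
cover_tab 0.57 [ 0.774 -0.152 -0.   ]
box4_mid 0.97 [0.613 0.001 0.084]
box4_mid 0.81 [0.33  0.277 0.041]
box2_mid 0.97 [0.637 0.195 0.08 ]
box2_mid 0.68 [0.524 0.419 0.046]
the job is handed in; nothing more can be done
None
```

I handed the job in at about 59 s with both boxes present on the plate, the pointer about 1.2 mm off the mark, the toggle on and the cover closed; `bot.hand_in()` returned no verdict, so I can't confirm the judge's result.

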